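# Crack open a stuck handle mould with a pry bar

### The job

The two halves of the mug-handle press mould are stuck together: lay the pry bar over the fulcrum block with its flat tip pushed gently home in the pry notch until you feel it bear on the plate at the back, and lever the heavy upper half gently and slowly up its guide pins until the mould stands open 10 to 15 mm, no further. Lift it with the bar only, not with the hand. Then draw the bar out and lay it flat on the bench clear of the mould and the fulcrum block, leaving the mould open and the other things on the bench where they are.

Things in the scene. Friction and masses are not known exactly. Their poses are not given: they have to be found in the camera images.
- mould: Lower half of the press mould: aluminium block 130 (x) x 170 (y) mm on two timber bearers, fixed to the bench; its flat top is 135 mm above the bench. Origin on the bench under its middle, z up. Its -x side is the front, the face with the pry notch, 65 mm from the origin. Two guide pins rise from it through the upper half. Ramming the bar into it with over 22 N damages it.
- pry_notch (a point): Middle of the mouth of the pry notch, in the plane of the front face, 127 mm above the bench; axes as the mould's, +x leads in. The notch is a pocket in the top edge of the lower half: 50 mm wide, floor 119 mm above the bench; its ceiling is the underside of the upper half (135 mm when shut). A fixed steel strike plate closes it 18 to 38 mm in, set differently each time and not measured: feel for it.
- upper_half: Upper half of the mould: plaster block in an aluminium frame, 130 x 170 mm, 76 mm high, about 2.3 kg (varies by a fifth), squarely on the lower half. Origin: middle of its underside, 135 mm above the bench when shut; axes as the mould's. It slides only straight up its tight guide pins and stays at the height where it is left. Opened over 20 mm it leaves its bushes.
- upper_lip (a point): Lower front edge of the upper half, just above the notch (axes as the mould's). It takes some 50 to 60 N upward from the bar to move the upper half, plus about 0.6 N per mm/s of its speed. Over 95 N from the bar chips it, and so does prying (over 45 N) with the tip less than 14 mm inside the notch.
- pry_bar: Dark steel pry bar, black handle, 360 mm long, 0.65 kg, lying on the bench. x runs along it to the tip, z up; origin on the flat underside midway, within 15 mm of the balance point. Along x (mm): handle -180 to -70, 28 wide, 22 high; bare shank -70 to 100, 18 wide, 16 high (grip here); neck 100 to 140, 21 wide, 11 to 14 high; flat tip 140 to 180, 24 wide, 7 thick. Underside all flat.
- bar_tip (a point): Middle of the end of the bar's flat tip, 180 mm from the bar's origin and 3.5 mm above its underside.
- bar_press (a point): Top of the black handle, 20 mm from its end (x = -160, z = 22 mm in the bar's frame): the place to push down. About 10 to 20 N straight down here lifts the upper half.
- fulcrum: Hardwood block 50 (x) x 90 (y) mm with a 10 mm wide steel strip along y on top, 122 mm high in all, 0.7 kg, loose on the bench, its middle 35 to 43 mm in front of the notch. Origin under its middle. A bar lying level on it enters the notch with 3 mm free below the tip and 6 mm above; let go, the bar tips handle-down until its tip bears under the upper half.
- ware_board: Plywood board 130 x 220 x 15 mm with two dark clay handle arches on it; leave alone. Origin under its middle.
- mug: Dark clay mug, 82 mm across, 95 mm high; leave alone. Origin under its middle.
- brush_jar: Terracotta jar of brushes, 84 mm across, 115 mm high, about 220 mm with the brushes; leave alone. Origin under its middle.
- banding_wheel: Metal turntable 180 mm across, 62 mm high; leave alone. Origin under its middle.
- water_bowl: White bowl 90 mm across, 50 mm high; leave alone. Origin under its middle.
- slip_jar: Brown jar with a white cap, 60 mm across, 85 mm high; leave alone. Origin under its middle.
- loop_tool: Small wooden trimming tool with a wire loop, about 170 mm long, 13 mm thick, lying flat; leave alone. Origin under its middle.

How it is judged:
By the outcome, as a careful person would: the job done as asked, in the order asked, and still so for the second after the job is handed in, with the robot touching nothing.
It also fails if it takes over 64 s, if anything falls off the work surface, if the arm or the gripper's body presses on something with over 40 N, if the wrist force passes 120 N, or if a joint passes its speed limit or range.

### The arm

A 6-joint arm with a two-finger parallel gripper is mounted at the origin on the work surface. World frame = base frame: x ahead of the robot, y to its left, z up, the work surface at z = 0. Lengths are in m, angles in degrees, forces in N, time in s.
With the tool pointing down it reaches from about 0.325 to 0.775 m from the base axis. Payload 5.5 kg.
Tool frame: the origin (TCP) lies at the very end of the fingers, on their centre line; the grasp point (between the pads) lies 19 mm behind it; z points along the fingers, y is the direction in which the jaws open and shut (so a half turn about z gives the same grasp; the last joint's range is limited). The gripper opens to 85 mm and grips with 20 to 120 N. Pads are 22 mm wide; open, the fingers measure 114 mm over their backs; the gripper's body (76 mm by 85 mm) begins 54 mm behind the grasp point. The pads swing forward as they close: fully open they stand 13 mm farther back than shut.
Start: joints at [-69.024, 5.22, 70.514, -0, 104.267, -3.249], TCP at [0.246, -0.547, 0.231] pointing down, gripper open.
Joint ranges: [-164.24, 164.24], [-49.07, 125.15], [9.68, 141.18], [-86.29, 266.29], [3.28, 154.24], [-151.56, 151.56]. Speed limits (degrees/s): [147.25, 147.25, 172.46, 180, 180, 180].

### API

Orientations are given as a 3x3 rotation matrix whose columns are the frame's x, y, z axes.
In Python, from station import robot, vision, ticket gives the robot as it stands. The module is installed in compiled form; this text tells all that it offers.
- The arm moves only by the tool drive_tool, never from a script. Its argument "rows" is one flat list of numbers, 4 for each row, row after row: the shift along the tool's x, y, z in mm, then the turn about the tool's z in degrees. In form: [tx, ty, tz, yaw, tx, ty, tz, yaw, ...]. A call has 1 to 12 rows; each row is the pose to reach, as a shift and turn from the pose commanded when the call began, along the tool's axes at that moment; what a row does not reach only later rows make up. A row lasts 1/10 s, in which the tool goes at most 50 mm and 8.59 degrees, less where a joint would pass 70% of its speed; a pose out of reach is approached as far as the arm can. A call with a gripper value outside its range is refused whole. "grip" is the finger opening in mm, from 0 to 85.4, set as the call begins (left out, the last holds). The fingers move at their own pace and stop on an object; "grip_force" is the grip in N (left out, the last holds). Time passes only in rows, so rows that repeat a pose let the fingers close. It gives the time, the measured TCP pose, the force and the opening at its end, in the units of the state.
- robot.observe(): the state, without advancing time (a new reading comes with each control period).
- vision.capture(name): name is "side" or "top" or "wrist"; returns the picture (480x640x3 uint8, blue, green, red); there is no depth.
- vision.calibration(name): a dict with "fx", "fy", "cx", "cy" (pixels), "distortion" ([k1, k2, p1, p2, k3] as OpenCV has them; the pictures are not rectified), "rvec" (rotation vector, rad) and "tvec" (3), from world to camera coordinates, as OpenCV has them. Camera axes: x right, y down, z forward; pixel columns grow to the right and rows downward; lengths in m; the calibration is good to about 2 mm. A picture is of the moment at which its call begins: read the wrist's pose just before it. calibration takes no time and is no camera call; for the wrist camera it gives the pose at the moment of the call.
- ticket.sign_off(): hands the job in, once; it reports no verdict.
The state is a dict: "t": time; "joints": joint angles; "qd": joint speeds; "joint_efforts": joint torques, N m; "eef_pos": TCP position; "ee_rot": TCP orientation; "wrist_force": force on the tool from outside, world axes, zero at the start; "moment": the same for the moment, N m; "width": finger opening in m.
Only numpy, scipy, OpenCV 4.12 (cv2) and the standard library are available. Lean on these libraries where they do the work, as an engineer would, in place of code of your own. Each camera call takes 0.05 s, during which the arm holds its last target.

## Working session

There is one attempt and no reset: what is moved stays moved. The work goes in short steps, Python scripts to look and compute and a tool call to move; the robot and the scene stay as the last step left them, time stands still between calls to the robot, and variables do not carry over. Pictures are saved under pics/ and viewed, and the job is handed in when it is done.

Besides the shell and the picture viewer there is one more tool, called after ">>>" as name(argument=value, ...) on one line, values as JSON. drive_tool: Moves the arm, as the interface text tells. Its arguments: {"type":"object","properties":{"rows":{"type":"array","items":{"type":"number"}},"grip":{"type":"number"},"grip_force":{"type":"number"}},"required":["rows"]}

```bash
ls; mkdir -p pics; cat > h.py <<'E'
import numpy as np,cv2
from station import robot,vision,ticket
def cal(n):
    c=vision.calibration(n);K=np.array([[c['fx'],0,c['cx']],[0,c['fy'],c['cy']],[0,0,1]]);R=cv2.Rodrigues(np.array(c['rvec'],float))[0]
    return K,np.array(c['distortion'],float),R,np.array(c['tvec'],float).ravel()
def px2w(n,uv,z,C=None):
    K,d,R,t=C or cal(n)
    p=cv2.undistortPoints(np.array(uv,float).reshape(-1,1,2),K,d).reshape(-1,2)
    rays=np.c_[p,np.ones(len(p))]@R; o=-R.T@t
    s=(np.broadcast_to(z,len(p))-o[2])/rays[:,2]
    return o+rays*s[:,None]
def w2px(n,P,C=None):
    K,d,R,t=C or cal(n)
    return cv2.projectPoints(np.array(P,float).reshape(-1,1,3),cv2.Rodrigues(R)[0],t,K,d)[0].reshape(-1,2)
E
python3 - <<'E'
from h import *
np.set_printoptions(precision=4,suppress=True)
print(robot.observe())
for n in("side","top","wrist"):
    im=vision.capture(n);cv2.imwrite(f"pics/{n}0.png",im)
    K,d,R,t=cal(n);print(n,K[0,0],-R.T@t,R[2])
E
```

```text
pics
{'t': 0.0, 'joints': array([-69.0233,   5.2614,  70.584 ,  -0.0009, 104.265 ,  -3.2476]), 'qd': array([-0.0621,  0.0168, -0.0286, -0.0371, -0.0716, -0.0383]), 'joint_efforts': array([  0.0003, -45.8724, -41.8023,  -0.0003,   0.0115,  -0.    ]), 'eef_pos': array([ 0.2461, -0.5469,  0.2301]), 'ee_rot': array([[ 0.9119,  0.4103, -0.0007],
       [ 0.4103, -0.9119,  0.0018],
       [ 0.0001, -0.0019, -1.    ]]), 'wrist_force': array([-0.0201,  0.2604, -0.2951]), 'moment': array([-0.0691, -0.039 ,  0.0211]), 'width': 0.08566105214685252}
side 506.32588932872375 [0.0375 0.6963 0.8563] [ 0.4172 -0.644  -0.6413]
top 531.3718785366382 [ 0.3331 -0.06    1.2034] [ 0.1795  0.0053 -0.9837]
wrist 349.50738331121937 [ 0.3063 -0.5196  0.3729] [-0.24   -0.1075 -0.9648]
```

View pics/side0.png

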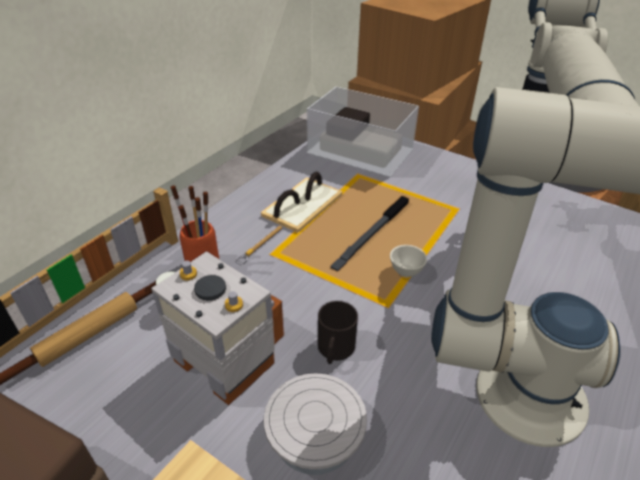

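View pics/top0.png

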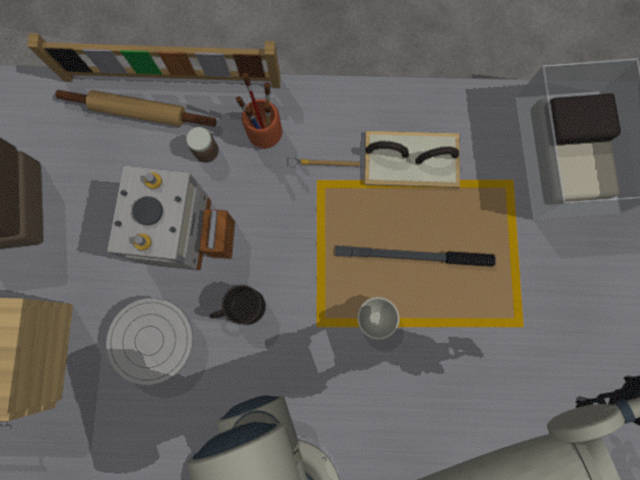

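View pics/wrist0.png

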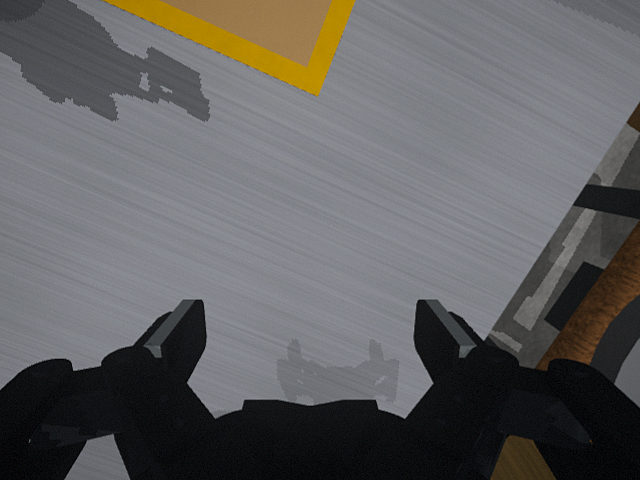

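The top view shows the bar on the mat, with its tip at about (336,251) and handle end at about (494,260). The mould front faces image-right, with the fulcrum at about (217,233). I'll enlarge these areas to measure them.

```bash
python3 - <<'E'
import cv2
im=cv2.imread("pics/top0.png")
cv2.imwrite("pics/c1.png",cv2.resize(im[155:280,95:245],None,fx=5,fy=4.8,interpolation=cv2.INTER_CUBIC)[:600])
cv2.imwrite("pics/c2.png",cv2.resize(im[225:285,325:505],None,fx=4.4,fy=4.4,interpolation=cv2.INTER_CUBIC))
im=cv2.imread("pics/side0.png")
cv2.imwrite("pics/c3.png",cv2.resize(im[250:405,145:300],None,fx=3.8,fy=3.8,interpolation=cv2.INTER_CUBIC))
E
```

```text
(no output)
```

View pics/c1.png

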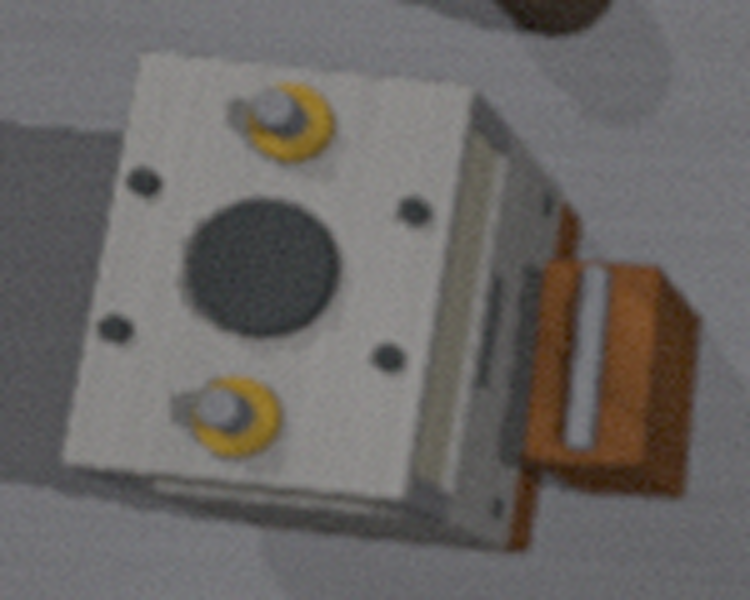

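View pics/c2.png

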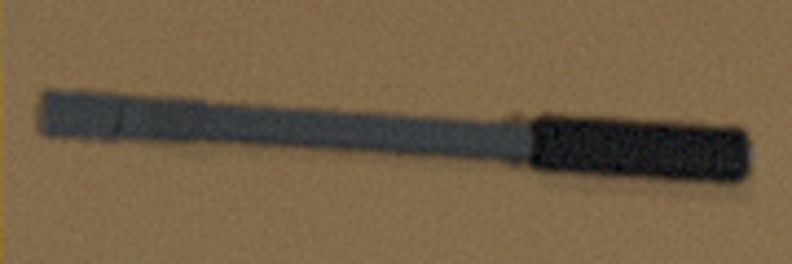

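View pics/c3.png

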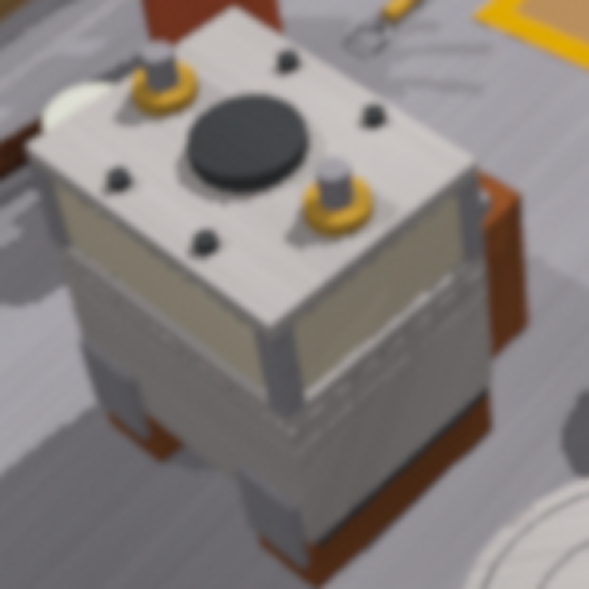

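```bash
cat > fit.py <<'E'
from h import *
from scipy.optimize import least_squares
np.set_printoptions(precision=4,suppress=True)
f=lambda X:[(95+x/5,155+y/4.8) for x,y in X]
g=lambda X:[(145+x/3.8,250+y/3.8) for x,y in X]
T=f([(140,55),(473,87),(408,500),(63,462)]); S=g([(235,8),(477,160),(275,328),(32,145)])
print("top",px2w("top",T,.211));print("side",px2w("side",S,.211))
def rect(p,lx,ly,z):
    c,s=np.cos(p[2]),np.sin(p[2]);return c,s
def pts(p,L):
    c,s=np.cos(p[2]),np.sin(p[2]);L=np.array(L)
    return np.c_[p[0]+c*L[:,0]-s*L[:,1],p[1]+s*L[:,0]+c*L[:,1],L[:,2]]
# mould x -> world +y approx. top img: left=+y, up=+x
L=[(.065,-.085,.211),(-.065,-.085,.211),(-.065,.085,.211),(.065,.085,.211)]
S2=[S[1],S[2],S[3],S[0]]  # placeholder order
Ct,Cs=cal("top"),cal("side")
import itertools
for nm,use in(("top",(1,0)),("both",(1,1))):
    best=None
    for k in range(4):
      Sk=np.roll(np.array(S),k,0)
      def r(p):
        P=pts(p,L);e=[(w2px("top",P,Ct)-T).ravel()]
        if use[1]: e.append((w2px("side",P,Cs)-Sk).ravel())
        return np.concatenate(e)
      q=least_squares(r,[.4,.3,np.pi/2])
      if best is None or q.cost<best.cost: best=q
    print(nm,best.x,np.degrees(best.x[2]),best.cost,best.fun.round(1))
m=best.x
c,s=np.cos(m[2]),np.sin(m[2])
notch=np.array([m[0]-.065*c,m[1]-.065*s]);print("notch",notch)
def toM(P): d=np.array(P)[:,:2]-notch; return np.c_[d@[c,s],d@[-s,c]]*1000
st=px2w("top",f([(595,265),(580,448)]),.122);print("strip",st,toM(st))
fc=px2w("top",f([(550,262),(657,268),(640,463),(525,463)]),.119);print("ful",fc,toM(fc))
h=lambda X:[(325+x/4.4,225+y/4.4) for x,y in X]
b=px2w("top",h([(42,113),(533,142),(748,154)]),[.007,.02,.02]);print("bar tip, handle front, end",b)
print(toM(b))
b2=px2w("top",h([(42,92),(42,134),(748,129),(748,180)]),[.007,.007,.02,.02]);print(b2)
E
python3 fit.py
```

```text
top [[0.6375 0.335  0.211 ]
 [0.6282 0.2058 0.211 ]
 [0.4599 0.2177 0.211 ]
 [0.4712 0.3478 0.211 ]]
side [[0.6259 0.2066 0.211 ]
 [0.4581 0.2208 0.211 ]
 [0.4666 0.3483 0.211 ]
 [0.6356 0.3325 0.211 ]]
top [0.5493 0.2766 1.4955] 85.68359081791884 0.8636360790351206 [ 0.1 -0.7  0.3 -0.5 -0.2  0.1 -0.1  0.9]
both [0.5481 0.2764 1.4923] 85.50099049632637 4.7515149758368755 [ 0.2 -0.2  0.4  0.2 -0.4  0.8 -0.2  1.4 -1.8  0.1 -0.1 -0.8  0.8 -0.9
 -0.7 -0.7]
notch [0.543  0.2116]
strip [[0.5762 0.1731 0.122 ]
 [0.4957 0.1739 0.122 ]] [[-35.8228 -36.085 ]
 [-41.291   44.1828]]
ful [[0.5776 0.1926 0.119 ]
 [0.5763 0.1478 0.119 ]
 [0.4904 0.1495 0.119 ]
 [0.489  0.1967 0.119 ]] [[-16.2839 -35.9971]
 [-61.019  -38.1839]
 [-66.0836  47.5803]
 [-19.0917  52.663 ]]
bar tip, handle front, end [[ 0.5159 -0.0824  0.007 ]
 [ 0.5064 -0.3326  0.02  ]
 [ 0.5036 -0.4415  0.02  ]]
[[-295.202     3.9775]
 [-545.4626   -6.2173]
 [-654.1655  -11.8976]]
[[ 0.5269 -0.0821  0.007 ]
 [ 0.5049 -0.0826  0.007 ]
 [ 0.5164 -0.4418  0.02  ]
 [ 0.4903 -0.4411  0.02  ]]
```

The fits agree well. The mould yaw is about 85.5° and the notch mouth is at (0.543, 0.212). The bar origin is at about (0.510, −0.262) with yaw 88°. Next I'll work out the move to it.

```bash
cat >> h.py <<'E'
def shift(target,yawx=None):
    s=robot.observe();R=s['ee_rot'];d=R.T@(np.array(target)-s['eef_pos'])*1000
    out=[round(float(v),1) for v in d]
    if yawx is not None:
        a=np.degrees(np.arctan2(R[1,0],R[0,0])); out.append(round(float((a-yawx+180)%360-180),2))
    return out
E
python3 - <<'E'
from h import *
print(px2w("top",[(378,318),(240,305),(412,160)],[.05,.095,.015]))
print(shift([.510,-.262,.10],88),shift([.510,-.262,.003],88))
E
```

```text
[[ 0.36630105 -0.17832603  0.05      ]
 [ 0.38316733  0.11187922  0.095     ]
 [ 0.73364793 -0.25712357  0.015     ]]
[357.6, -151.4, 130.6, -63.77] [357.6, -151.2, 227.6, -63.77]
```

>>> drive_tool(rows=[40,-17,0,-7,80,-34,0,-14,120,-51,0,-22,160,-68,10,-30,200,-85,20,-38,240,-102,40,-46,280,-119,60,-54,320,-136,90,-62,350,-149,120,-63.8,357.5,-151.4,130,-63.8,357.5,-151.4,130,-63.8,357.5,-151.4,130,-63.8], grip=45)

```text
t: 1.35
eef_pos: [0.5098, -0.2633, 0.1021]
ee_rot: [[0.035, 0.999, 0.0], [0.999, -0.035, -0.001], [-0.001, 0.0, -1.0]]
wrist_force: [0.0, -1.5, 0.7]
width: 0.045
```

```bash
python3 - <<'E'
from h import *
im=vision.capture("wrist");cv2.imwrite("pics/w1.png",im)
print(shift([.510,-.262,.10],88),shift([.510,-.262,.003],88),robot.observe()['wrist_force'],robot.observe()['joints'])
E
```

```text
[1.9, -0.1, 3.0, -0.06] [2.0, -0.3, 100.0, -0.06] [ 0.57807043 -1.43541904 -0.54684448] [-3.07284314e+01  1.87370013e+00  8.70013902e+01 -3.58372992e-02
  9.09965527e+01 -2.86653466e+01]
```

View pics/w1.png

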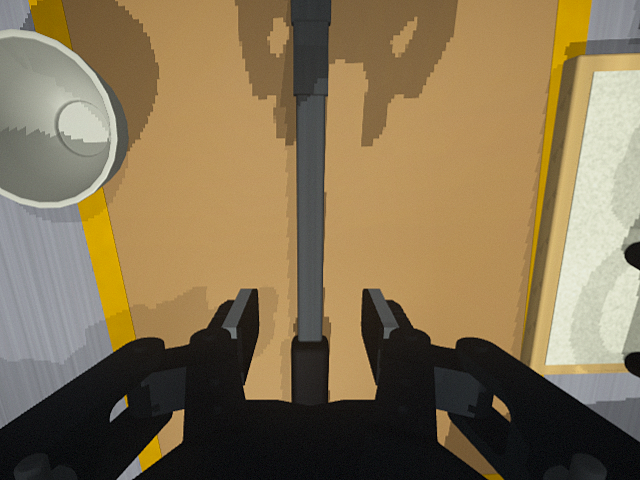

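The wrist view shows the bar centred between the fingers, with the handle front edge at (310,338) and the shank/neck step at (311,95). I'll check its position along the bar with these.

```bash
python3 - <<'E'
from h import *
print(px2w("wrist",[(310,338),(311,95),(311,22)],[.020,.015,.011]))
E
```

```text
[[ 0.5075974  -0.32767559  0.02      ]
 [ 0.51411287 -0.16471671  0.015     ]
 [ 0.51556877 -0.12421029  0.011     ]]
```

>>> drive_tool(rows=[1,0,30,0,1,0,60,0,1,0,85,0,1,0,95,0,1,0,95,0,1,0,95,0])

```text
t: 2.0
eef_pos: [0.5108, -0.2626, 0.0084]
ee_rot: [[0.036, 0.999, 0.002], [0.999, -0.035, -0.001], [-0.001, 0.002, -1.0]]
wrist_force: [-0.6, -0.7, -0.6]
width: 0.0445
```

>>> drive_tool(rows=[0,0,4,0,0,0,4,0,0,0,4,0,0,0,4,0,0,0,4,0,0,0,4,0,0,0,4,0], grip=10, grip_force=80)

```text
t: 2.7
eef_pos: [0.5104, -0.2619, 0.0037]
ee_rot: [[0.035, 0.999, 0.001], [0.999, -0.035, -0.001], [-0.001, 0.001, -1.0]]
wrist_force: [-3.5, 0.6, 6.1]
width: 0.0156
```

```bash
python3 - <<'E'
from h import *
s=robot.observe();print(s)
E
```

```text
{'t': 2.7, 'joints': array([-3.05419232e+01,  5.53495542e+00,  9.35270846e+01, -3.32963430e-02,
        8.08594815e+01, -2.85552625e+01]), 'qd': array([-0.02720619, -0.02731656,  0.09204135, -0.04605532,  0.0237865 ,
       -0.13352766]), 'joint_efforts': array([  0.8132465 , -40.97054243, -37.92348862,   0.46706652,
        -0.91062438,  -0.05225478]), 'eef_pos': array([ 0.51039645, -0.26189955,  0.00370671]), 'ee_rot': array([[ 3.45754690e-02,  9.99401695e-01,  8.88130242e-04],
       [ 9.99401418e-01, -3.45744018e-02, -1.19020306e-03],
       [-1.15878438e-03,  9.28750453e-04, -9.99998897e-01]]), 'wrist_force': array([-3.54630811,  0.58255367,  6.13032348]), 'moment': array([-0.01299736,  0.48046817, -0.13648871]), 'width': 0.015631035596216147}
```

>>> drive_tool(rows=[0,0,-10,0,0,0,-30,0,0,0,-60,0,0,0,-90,0,0,0,-120,0,0,0,-145,0,0,0,-160,0,0,0,-160,0,0,0,-160,0,0,0,-160,0])

```text
t: 3.7
eef_pos: [0.5093, -0.2609, 0.1596]
ee_rot: [[0.034, 0.999, -0.004], [0.999, -0.034, 0.002], [0.002, -0.004, -1.0]]
wrist_force: [0.1, 0.5, -6.2]
width: 0.0154
```

```bash
python3 - <<'E'
from h import *
F=[]
for i in range(3):
    im=vision.capture("side");s=robot.observe();F.append(np.r_[s['wrist_force'],s['moment'],s['eef_pos']])
print(np.array(F).round(4),s['width'])
cv2.imwrite("pics/s2.png",im)
# target: tip 15mm before mouth -> origin 195mm back
n=np.array([.543,.2116]);a=np.radians(85.5);ax=np.array([np.cos(a),np.sin(a)])
o=n-.195*ax;print(o,shift([o[0],o[1],s['eef_pos'][2]],85.5))
E
```

```text
[[ 1.0720e-01 -3.0080e-01 -6.0361e+00  3.9200e-02 -4.9000e-03  5.3200e-02
   5.0930e-01 -2.6090e-01  1.5970e-01]
 [ 1.2390e+00 -6.6490e-01 -6.2357e+00  5.0600e-02 -1.3700e-02  1.4000e-02
   5.0950e-01 -2.6100e-01  1.6010e-01]
 [-4.2750e-01 -2.2330e-01 -5.8953e+00  1.7700e-02  3.5100e-02  2.9000e-03
   5.0960e-01 -2.6110e-01  1.6050e-01]] 0.01571560749524131
[0.52770048 0.01720112] [278.8, 8.5, 0.4, 2.53]
```

View pics/s2.png

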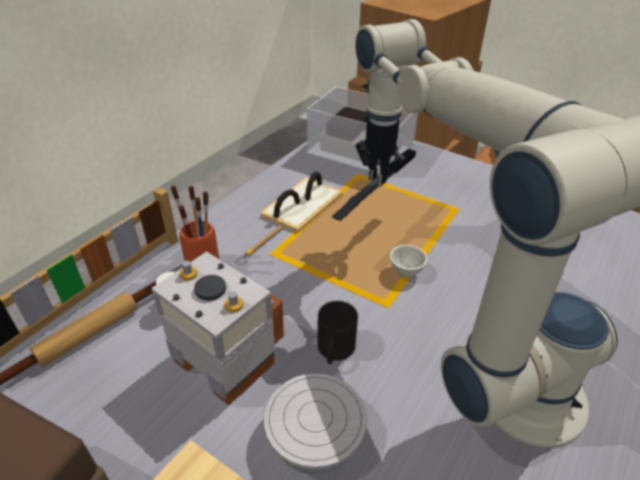

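The bar is lifted and weighs about 6 N. I'll carry it above the fulcrum with the tip 15 mm short of the notch.

>>> drive_tool(rows=[15,0,0,0,45,1,0,0.5,80,2,0,1,120,3,0,1.5,160,4,0,2,200,5,0,2.5,235,7,0,2.5,260,8,0,2.5,274,8.5,0,2.5,279,8.5,0,2.5,279,8.5,0,2.5,279,8.5,0,2.5])

```text
t: 5.05
eef_pos: [0.5282, 0.0161, 0.1622]
ee_rot: [[0.079, 0.997, -0.0], [0.997, -0.079, -0.001], [-0.001, -0.0, -1.0]]
wrist_force: [0.4, -0.9, -5.7]
width: 0.0156
```

```bash
python3 - <<'E'
from h import *
np.set_printoptions(precision=4,suppress=True)
im=vision.capture("side");cv2.imwrite("pics/s3.png",cv2.resize(im[190:420,130:440],None,fx=2.5,fy=2.5,interpolation=cv2.INTER_CUBIC))
im=vision.capture("top");cv2.imwrite("pics/t3.png",cv2.resize(im[150:300,100:400],None,fx=2.6,fy=3.8,interpolation=cv2.INTER_CUBIC))
s=robot.observe();print(s['eef_pos'],s['wrist_force'],s['ee_rot'])
n=np.array([.543,.2116]);a=np.radians(85.5);ax=np.array([np.cos(a),np.sin(a)])
o=n-.195*ax;print(o,shift([o[0],o[1],.1277],85.5))
E
```

```text
[0.5282 0.0159 0.1622] [-0.1843 -0.1502 -5.8784] [[ 0.0797  0.9968 -0.0001]
 [ 0.9968 -0.0797 -0.0004]
 [-0.0004 -0.0001 -1.    ]]
[0.5277 0.0172] [1.2, -0.6, 34.5, -0.07]
```

View pics/s3.png

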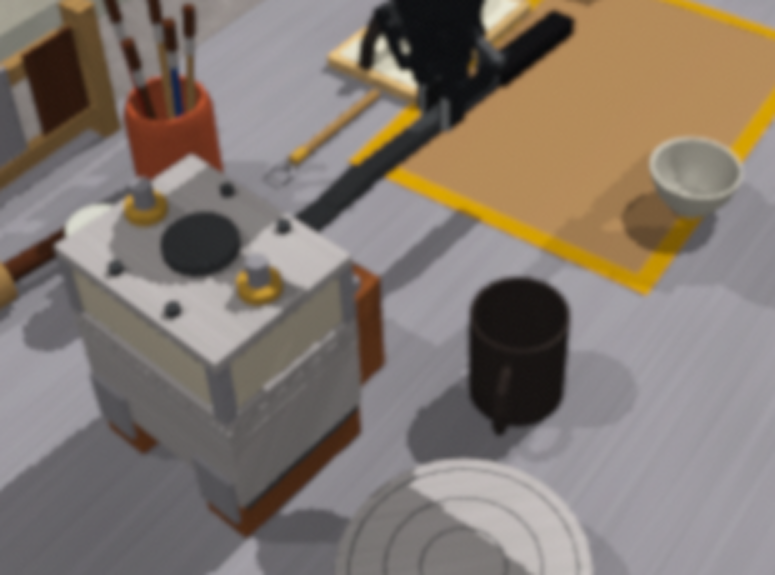

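View pics/t3.png

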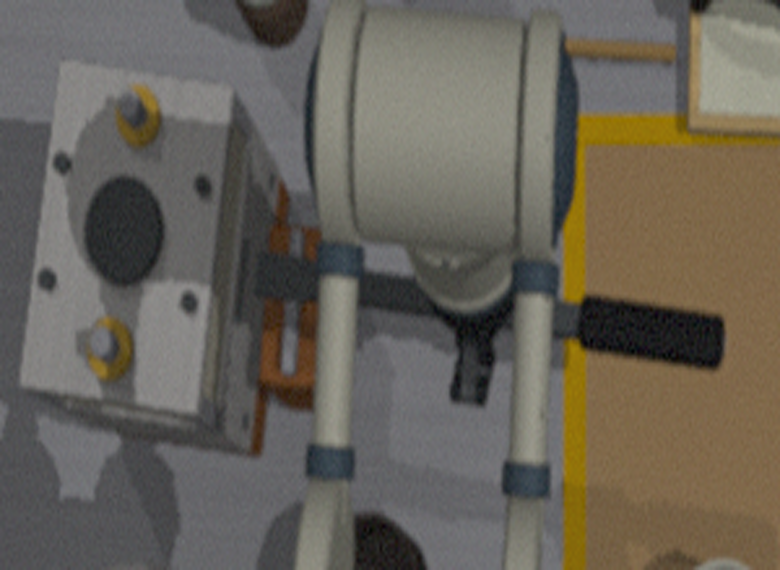

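```bash
python3 - <<'E'
from h import *
np.set_printoptions(precision=4,suppress=True)
im=vision.capture("wrist");cv2.imwrite("pics/w3.png",im)
s=robot.observe();R=s['ee_rot'];p=s['eef_pos'];print(p)
b=lambda x,y,z:p+R@np.array([x,y,.0045-z])   # tool x=fwd, y=right(-bar y), z down; underside TCP-~.004
for n in("wrist","top"):
    P=[b(.18,-.012,.007),b(.18,.012,.007),b(.14,-.012,.007),b(.1,-.0105,.014),b(-.18,0,.022)]
    q=w2px(n,P);print(n,q)
q=w2px("top",P);print([( (u-100)*2.6,(v-150)*3.8) for u,v in q])
E
```

```text
[0.5282 0.016  0.1623]
wrist [[ 271.2459 -240.7378]
 [ 351.1695 -240.7209]
 [ 274.8237  -79.2908]
 [ 280.3867   49.5111]
 [ 310.7885  632.2612]]
top [[196.4425 227.356 ]
 [198.2635 215.6355]
 [216.4028 229.5126]
 [235.9067 230.2702]
 [377.9785 239.6059]]
[(np.float64(250.7505044622948), np.float64(293.9528506364351)), (np.float64(255.48503998831055), np.float64(249.4148009282905)), (np.float64(302.6474003271223), np.float64(302.1480008580195)), (np.float64(353.35733899902675), np.float64(305.0268110057458)), (np.float64(722.7441352035878), np.float64(340.50234471834546))]
```

View pics/w3.png

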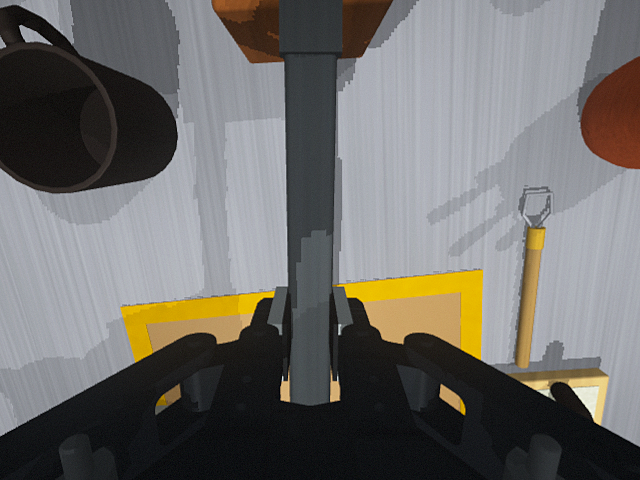

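```bash
python3 - <<'E'
from h import *
s=robot.observe();R=s['ee_rot'];p=s['eef_pos']
C=cal("side")
im=cv2.imread("pics/s3.png")
for pit,col in((-1.5,(0,0,255)),(0,(0,255,0)),(1.5,(255,0,0))):
    t=np.tan(np.radians(pit))
    b=lambda x,y,z:p+R@np.array([x,y,.0045-z-x*t])
    q=w2px("side",[b(.14,-.012,.007),b(.18,-.012,.007),b(.18,.012,.007),b(.14,.012,.007)],C);q2=w2px("side",[b(-.18,.014,.022),b(-.18,-.014,.022),b(-.07,-.014,.022)],C)
    for Q in(q,q2): cv2.polylines(im,[((Q-[130,190])*2.5).astype(int)],False,col,1)
cv2.imwrite("pics/s3b.png",cv2.resize(im[0:280,250:600],None,fx=2.1,fy=2.1))
E
```

```text
(no output)
```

View pics/s3b.png

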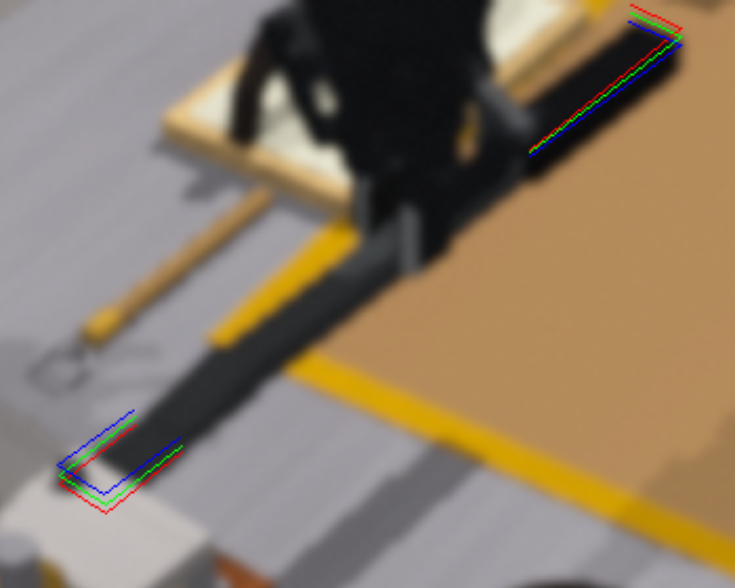

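>>> drive_tool(rows=[0.5,0,10,0,1,0,20,0,1,0,28,0,1,0,32,0,1,0,34,0,1,0,34,0,1,0,34,0])

```text
t: 5.9
eef_pos: [0.5285, 0.0181, 0.1287]
ee_rot: [[0.078, 0.997, 0.001], [0.997, -0.078, -0.0], [0.0, 0.001, -1.0]]
wrist_force: [0.2, 0.2, -6.1]
width: 0.0157
```

```bash
python3 - <<'E'
from h import *
np.set_printoptions(precision=4,suppress=True)
im=vision.capture("side");cv2.imwrite("pics/s4.png",cv2.resize(im[240:400,180:340],None,fx=3.7,fy=3.7,interpolation=cv2.INTER_CUBIC))
im=vision.capture("top");cv2.imwrite("pics/t4.png",cv2.resize(im[180:280,150:260],None,fx=6,fy=6,interpolation=cv2.INTER_CUBIC))
s=robot.observe();print(s['eef_pos'],s['wrist_force'],s['moment'])
E
```

```text
[0.5286 0.0181 0.1288] [ 0.3442  0.8052 -6.6303] [ 0.0009  0.0239 -0.0067]
```

View pics/s4.png

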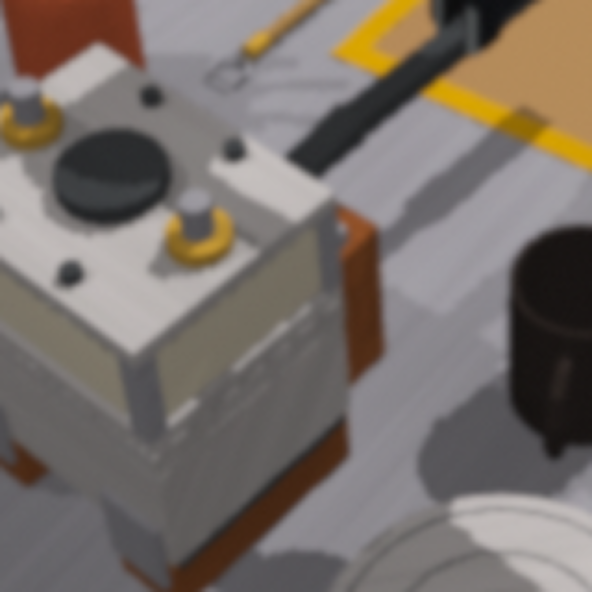

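View pics/t4.png

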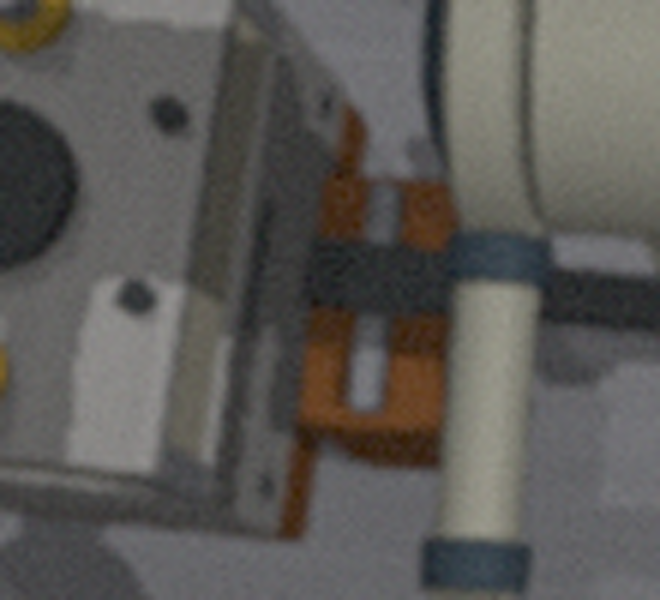

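```bash
python3 - <<'E'
from h import *
a=np.radians(85.5);X=np.array([np.cos(a),np.sin(a)]);Y=np.array([-X[1],X[0]]);n=np.array([.543,.2116])
P=[np.r_[n+Y*y,z] for z in(.135,.119) for y in(-.025,.025)]
q=w2px("top",P);print(q,(q-[95,155])*[5,4.8],(q-[150,180])*6)
im=cv2.imread("pics/top0.png")
cv2.imwrite("pics/c5.png",cv2.resize(im[195:265,170:240],None,fx=8,fy=8,interpolation=cv2.INTER_CUBIC));print((q-[170,195])*8)
E
```

```text
[[194.67131303 212.17920105]
 [190.97014142 235.96641519]
 [196.48819086 213.88067024]
 [192.85414109 237.34053195]] [[498.35656516 274.46016505]
 [479.85070708 388.63879293]
 [507.4409543  282.62721718]
 [489.27070544 395.23455334]] [[268.02787819 193.07520631]
 [245.8208485  335.79849117]
 [278.92914517 203.28402147]
 [257.12484652 344.04319168]]
[[197.37050425 137.43360842]
 [167.76113133 327.73132156]
 [211.90552689 151.04536196]
 [182.8331287  338.72425557]]
```

View pics/c5.png

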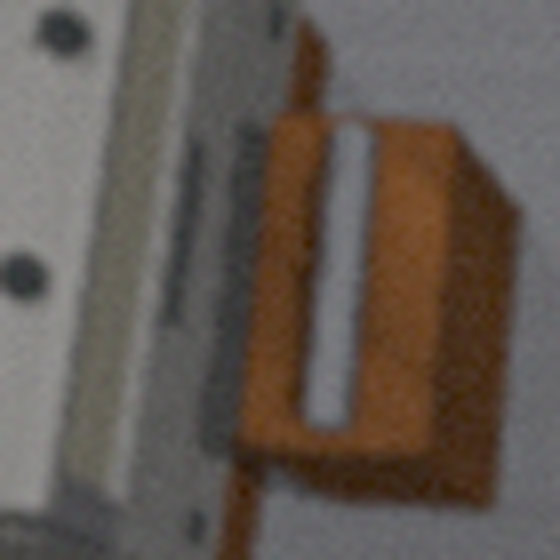

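The slot seen at (195,140) to (170,325) in this crop matches the predicted notch, and the bar axis points at its centre. I'll start the insertion.

>>> drive_tool(rows=[3,0,0,0,7,0,0,0,11,0,0,0,15,0,0,0,18,0,0,0,21,0,0,0,24,0,0,0,26,0,0,0,26,0,0,0,26,0,0,0])

```text
t: 7.0
eef_pos: [0.5304, 0.044, 0.1283]
ee_rot: [[0.078, 0.997, 0.0], [0.997, -0.078, -0.0], [-0.0, 0.0, -1.0]]
wrist_force: [0.0, 0.5, -6.5]
width: 0.0157
```

>>> drive_tool(rows=[1,0,0,0,2,0,0,0,3,0,0,0,4,0,0,0,4,0,0,0])

```text
t: 7.5
eef_pos: [0.5307, 0.0482, 0.1283]
ee_rot: [[0.078, 0.997, 0.0], [0.997, -0.078, 0.0], [0.0, 0.0, -1.0]]
wrist_force: [0.6, -0.4, -5.8]
width: 0.0158
```

>>> drive_tool(rows=[1,0,0,0,2,0,0,0,3,0,0,0,3,0,0,0])

```text
t: 7.9
eef_pos: [0.5309, 0.0512, 0.1283]
ee_rot: [[0.078, 0.997, 0.0], [0.997, -0.078, 0.0], [0.0, 0.0, -1.0]]
wrist_force: [1.1, 0.8, -5.8]
width: 0.0152
```

>>> drive_tool(rows=[1,0,0,0,2,0,0,0,2,0,0,0])

```text
t: 8.2
eef_pos: [0.5311, 0.0529, 0.1283]
ee_rot: [[0.078, 0.997, 0.0], [0.997, -0.078, -0.0], [-0.0, 0.0, -1.0]]
wrist_force: [0.2, -1.3, -5.9]
width: 0.0152
```

>>> drive_tool(rows=[1,0,0,0,1,0,0,0])

```text
t: 8.4
eef_pos: [0.531, 0.053, 0.1283]
ee_rot: [[0.079, 0.997, -0.0], [0.997, -0.079, -0.002], [-0.002, -0.0, -1.0]]
wrist_force: [-0.6, -5.3, -6.3]
width: 0.0155
```

>>> drive_tool(rows=[1,0,0,0,1,0,0,0])

```text
t: 8.6
eef_pos: [0.531, 0.053, 0.1283]
ee_rot: [[0.08, 0.997, -0.001], [0.997, -0.08, -0.004], [-0.004, -0.0, -1.0]]
wrist_force: [-1.4, -7.8, -5.4]
width: 0.0154
```

>>> drive_tool(rows=[1,0,0,0,1,0,0,0])

```text
t: 8.8
eef_pos: [0.531, 0.053, 0.1283]
ee_rot: [[0.08, 0.997, -0.001], [0.997, -0.08, -0.006], [-0.006, -0.0, -1.0]]
wrist_force: [-1.5, -12.2, -5.3]
width: 0.0158
```

>>> drive_tool(rows=[1,0,0,0,1,0,0,0])

```text
t: 9.0
eef_pos: [0.531, 0.0531, 0.1283]
ee_rot: [[0.081, 0.997, -0.001], [0.997, -0.081, -0.007], [-0.007, -0.001, -1.0]]
wrist_force: [-2.1, -14.4, -5.4]
width: 0.0157
```

Contact with the plate came about 21 mm in, and the force rose to 14 N. I'll ease that off and lower the bar onto the fulcrum strip.

>>> drive_tool(rows=[-3,0,0,0,-3.2,0,1,0,-3.2,0,1.5,0,-3.2,0,1.5,0])

```text
t: 9.4
eef_pos: [0.5311, 0.053, 0.1268]
ee_rot: [[0.079, 0.997, 0.0], [0.997, -0.079, -0.002], [-0.002, 0.0, -1.0]]
wrist_force: [-0.8, -6.6, -4.6]
width: 0.0159
```

>>> drive_tool(rows=[0,0,0.5,0,0,0,1,0,0,0,1,0])

```text
t: 9.7
eef_pos: [0.5312, 0.0529, 0.1259]
ee_rot: [[0.079, 0.997, 0.0], [0.997, -0.079, -0.002], [-0.002, 0.0, -1.0]]
wrist_force: [-1.0, -7.1, -4.3]
width: 0.0158
```

>>> drive_tool(rows=[-0.5,0,0.5,0,-0.5,0,1,0,-0.5,0,1,0])

```text
t: 10.0
eef_pos: [0.5312, 0.0529, 0.1251]
ee_rot: [[0.078, 0.997, 0.001], [0.997, -0.078, -0.001], [-0.001, 0.001, -1.0]]
wrist_force: [-0.6, -5.7, -3.7]
width: 0.0154
```

>>> drive_tool(rows=[0,0,0.5,0,0,0,1,0,0,0,1,0])

```text
t: 10.3
eef_pos: [0.5313, 0.0529, 0.1242]
ee_rot: [[0.078, 0.997, 0.001], [0.997, -0.078, -0.001], [-0.001, 0.001, -1.0]]
wrist_force: [-0.6, -6.2, -3.5]
width: 0.0155
```

I'll lower gently with a light grip so the bar tips about the strip instead of dropping.

>>> drive_tool(rows=[0,0,0.5,0,0,0,1,0,0,0,2,0,0,0,3,0,0,0,4,0,0,0,4,0], grip_force=25)

```text
t: 10.9
eef_pos: [0.5315, 0.0528, 0.1211]
ee_rot: [[0.079, 0.997, 0.002], [0.997, -0.079, -0.001], [-0.001, 0.002, -1.0]]
wrist_force: [-2.4, -7.5, -0.8]
width: 0.0156
```

>>> drive_tool(rows=[0,0,1,0,0,0,2,0,0,0,3,0,0,0,4,0,0,0,5,0,0,0,5,0])

```text
t: 11.5
eef_pos: [0.5315, 0.0522, 0.1164]
ee_rot: [[0.079, 0.997, 0.002], [0.997, -0.079, -0.002], [-0.002, 0.002, -1.0]]
wrist_force: [-3.1, -9.3, 0.3]
width: 0.016
```

>>> drive_tool(rows=[-0.5,0,1,0,-0.7,0,2,0,-0.7,0,3,0,-0.7,0,3,0])

```text
t: 11.9
eef_pos: [0.5315, 0.0519, 0.1135]
ee_rot: [[0.078, 0.997, 0.002], [0.997, -0.078, -0.001], [-0.001, 0.002, -1.0]]
wrist_force: [-2.2, -7.5, 1.0]
width: 0.0156
```

```bash
python3 - <<'E'
from h import *
im=vision.capture("side");cv2.imwrite("pics/s5.png",cv2.resize(im[150:400,150:450],None,fx=2.4,fy=2.4,interpolation=cv2.INTER_CUBIC))
im=vision.capture("top");cv2.imwrite("pics/t5.png",cv2.resize(im[150:300,100:400],None,fx=2.6,fy=2.6,interpolation=cv2.INTER_CUBIC))
s=robot.observe();print(s['eef_pos'],s['wrist_force'],s['moment'])
E
```

```text
[0.53149844 0.05195338 0.11347323] [-2.88124134 -7.42196738 -0.52252748] [-0.58530375  0.42053623  0.22643187]
```

View pics/s5.png

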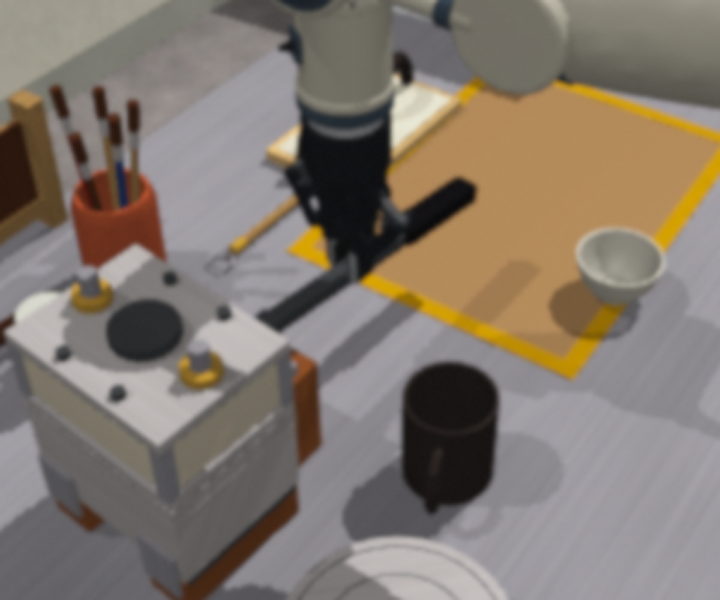

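View pics/t5.png

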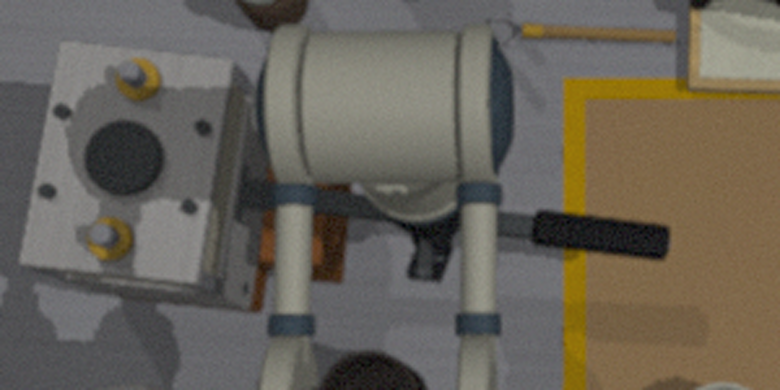

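The bar lies across the fulcrum with its tip in the notch and the handle tilted down. I'll release it.

>>> drive_tool(rows=[0,0,0,0,0,0,0,0,0,0,0,0,0,0,0,0,0,0,-20,0,0,0,-60,0,0,0,-80,0,0,0,-80,0], grip=50)

```text
t: 12.8
eef_pos: [0.5326, 0.053, 0.1963]
ee_rot: [[0.078, 0.997, 0.008], [0.997, -0.078, 0.001], [0.001, 0.007, -1.0]]
wrist_force: [0.3, 1.0, 0.3]
width: 0.0498
```

```bash
python3 - <<'E'
from h import *
im=vision.capture("side");cv2.imwrite("pics/s6.png",im[150:400,150:450])
im=vision.capture("wrist");cv2.imwrite("pics/w6.png",im)
im=vision.capture("top");cv2.imwrite("pics/t6.png",cv2.resize(im[150:300,100:400],None,fx=2.6,fy=2.6,interpolation=cv2.INTER_CUBIC))
s=robot.observe();print(s['eef_pos'],s['wrist_force'],s['width'])
np.set_printoptions(suppress=True,precision=4);print(vision.calibration("wrist"))
E
```

```text
[0.53071751 0.05273754 0.19061277] [-0.07431045 -0.17302869  0.16127064] 0.050183727107467796
{'fx': 349.50738331121937, 'fy': 349.50738331121937, 'cx': 309.7339891782387, 'cy': 245.93965649028817, 'distortion': array([0.0007, 0.    , 0.    , 0.    , 0.    ]), 'rvec': array([-2.8724,  0.1122,  0.0162]), 'tvec': array([-0.5243,  0.0671,  0.3641])}
```

View pics/w6.png

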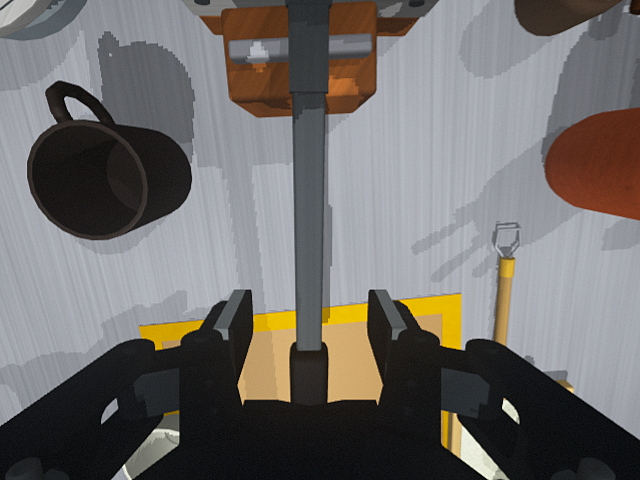

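View pics/t6.png

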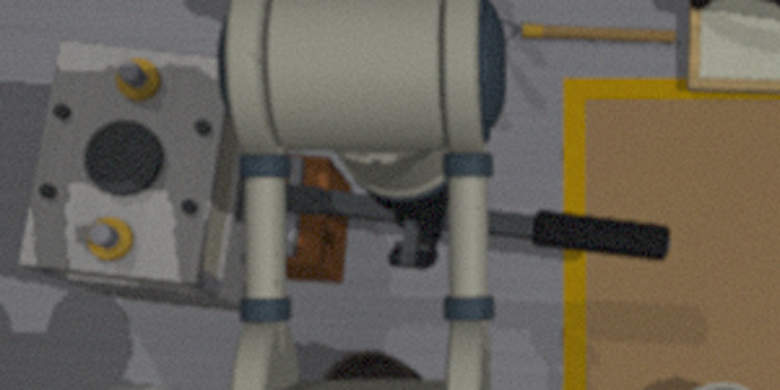

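```bash
python3 - <<'E'
from h import *
np.set_printoptions(precision=4,suppress=True)
st=px2w("wrist",[(258,49),(350,45)],.122);print(st)
n=np.array([.543,.2116]);a=np.radians(85.5);X=np.array([np.cos(a),np.sin(a)])
print("strip depth",((st[:,:2]-n)@X))
# neck edge x=100 (top z ~ .122+.014+(pivot x-100)*-sin)
print(((px2w("wrist",[(308,92),(308,347)],[.133,.118])[:,:2])-n)@X)
print("handle end top cam",((px2w("top",[(100+668/2.6,150+242/2.6)],[.115])[:,:2])-n)@X, px2w("top",[(100+668/2.6,150+242/2.6)],[.115]))
E
```

```text
[[0.5115 0.1744 0.122 ]
 [0.5614 0.1724 0.122 ]]
strip depth [-0.0396 -0.0376]
[-0.0628 -0.224 ]
handle end top cam [-0.339] [[ 0.5167 -0.1264  0.115 ]]
```

The bar sits centred and tilted on the strip, with the tip about 20 mm in. I'll close the fingers and move over the press point.

```bash
python3 - <<'E'
from h import *
print(shift([.5176,-.1104,.135],85.5),robot.observe()['eef_pos'])
E
```

```text
[-163.7, -0.3, 55.6, 0.04] [0.53071751 0.05273754 0.19061277]
```

>>> drive_tool(rows=[-20,0,0,0,-60,0,0,0,-100,0,0,0,-135,0,0,0,-155,0,10,0,-163.5,0,30,0,-163.5,0,45,0,-163.5,0,51,0,-163.5,0,51,0,-163.5,0,51,0,-163.5,0,51,0], grip=0, grip_force=60)

```text
t: 14.05
eef_pos: [0.5188, -0.1099, 0.1419]
ee_rot: [[0.077, 0.997, 0.002], [0.997, -0.077, -0.0], [-0.0, 0.002, -1.0]]
wrist_force: [0.3, 0.2, -0.2]
width: -0.0
```

```bash
python3 - <<'E'
from h import *
im=vision.capture("side");cv2.imwrite("pics/s7.png",cv2.resize(im[150:400,150:450],None,fx=2.4,fy=2.4,interpolation=cv2.INTER_CUBIC))
im=vision.capture("wrist");cv2.imwrite("pics/w7.png",im)
im=vision.capture("top");cv2.imwrite("pics/t7.png",cv2.resize(im[150:300,100:400],None,fx=2.6,fy=2.6,interpolation=cv2.INTER_CUBIC))
s=robot.observe();print(s['eef_pos'],s['wrist_force'],s['width'])
st=px2w("wrist",[(258,49),(350,45)],.122)
E
```

```text
[ 0.51866608 -0.11018488  0.1416621 ] [-0.11529927  0.5701455   0.84790072] -0.00015002719938694918
```

View pics/w7.png

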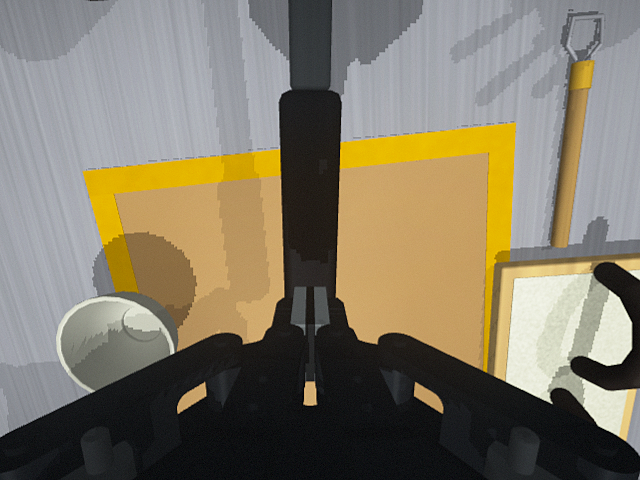

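View pics/t7.png

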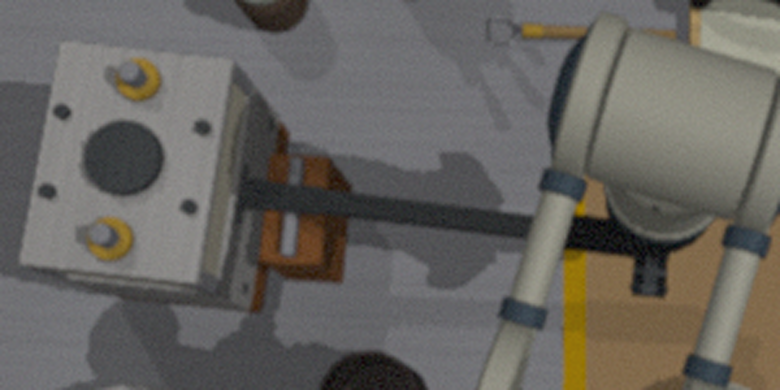

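View pics/s7.png

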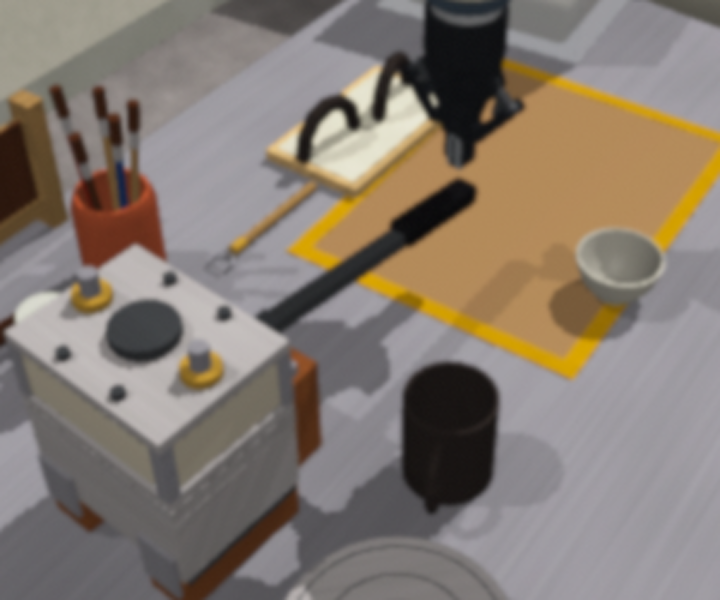

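>>> drive_tool(rows=[0,0,8,0,0,0,15,0,0,0,18,0,0,0,20,0,0,0,21,0,0,0,22,0,0,0,22,0])

```text
t: 14.9
eef_pos: [0.5183, -0.1104, 0.1188]
ee_rot: [[0.078, 0.997, 0.0], [0.997, -0.078, -0.0], [-0.0, 0.0, -1.0]]
wrist_force: [0.5, 0.2, 0.3]
width: -0.0002
```

>>> drive_tool(rows=[0,0,1,0,0,0,2,0,0,0,3,0,0,0,4,0])

```text
t: 15.3
eef_pos: [0.5182, -0.1104, 0.1147]
ee_rot: [[0.078, 0.997, -0.0], [0.997, -0.078, 0.0], [0.0, -0.0, -1.0]]
wrist_force: [-0.8, 0.5, -0.5]
width: 0.0003
```

>>> drive_tool(rows=[0,0,1,0,0,0,2,0,0,0,3,0])

```text
t: 15.6
eef_pos: [0.5185, -0.1103, 0.1123]
ee_rot: [[0.078, 0.997, 0.001], [0.997, -0.078, -0.0], [0.0, 0.001, -1.0]]
wrist_force: [-0.4, 0.6, 4.9]
width: -0.0002
```

>>> drive_tool(rows=[0,0,1,0,0,0,2,0,0,0,3,0])

```text
t: 15.9
eef_pos: [0.519, -0.1103, 0.1104]
ee_rot: [[0.078, 0.997, 0.003], [0.997, -0.078, -0.0], [0.0, 0.003, -1.0]]
wrist_force: [-0.0, 1.9, 9.0]
width: -0.0
```

>>> drive_tool(rows=[0,0,1,0,0,0,2,0,0,0,3,0,0,0,4,0])

```text
t: 16.3
eef_pos: [0.5193, -0.11, 0.107]
ee_rot: [[0.078, 0.997, 0.004], [0.997, -0.078, 0.0], [0.001, 0.004, -1.0]]
wrist_force: [-1.2, 3.1, 9.8]
width: 0.0002
```

>>> drive_tool(rows=[0.1,0,1,0,0.2,0,2,0,0.3,0,3,0,0.4,0,4,0])

```text
t: 16.7
eef_pos: [0.5194, -0.1096, 0.1031]
ee_rot: [[0.078, 0.997, 0.004], [0.997, -0.078, 0.0], [0.0, 0.004, -1.0]]
wrist_force: [0.1, 3.1, 10.4]
width: -0.0007
```

The force has settled at about 10 N, so the upper half is moving. I'll continue slowly along the arc.

>>> drive_tool(rows=[0.2,0,1,0,0.3,0,2,0,0.4,0,3,0,0.6,0,4,0,0.7,0,5,0,0.8,0,6,0,0.9,0,7,0,1,0,8,0,1.1,0,9,0,1.2,0,10,0])

```text
t: 17.7
eef_pos: [0.5197, -0.1084, 0.0935]
ee_rot: [[0.078, 0.997, 0.004], [0.997, -0.078, 0.0], [0.001, 0.004, -1.0]]
wrist_force: [-1.4, 3.7, 10.8]
width: 0.0
```

>>> drive_tool(rows=[0.1,0,1,0,0.3,0,2,0,0.4,0,3,0,0.5,0,4,0,0.7,0,5,0,0.8,0,6,0,0.9,0,7,0,1.1,0,8,0,1.2,0,9,0,1.4,0,10,0])

```text
t: 18.7
eef_pos: [0.5199, -0.1066, 0.0835]
ee_rot: [[0.077, 0.997, 0.005], [0.997, -0.077, 0.001], [0.001, 0.004, -1.0]]
wrist_force: [-0.1, 4.8, 10.3]
width: -0.0002
```

```bash
python3 - <<'E'
from h import *
im=vision.capture("side");cv2.imwrite("pics/s8f.png",im);cv2.imwrite("pics/s8.png",cv2.resize(im[240:400,140:340],None,fx=3.5,fy=3.5,interpolation=cv2.INTER_CUBIC))
im=vision.capture("top");cv2.imwrite("pics/t8f.png",im);cv2.imwrite("pics/t8.png",cv2.resize(im[150:300,100:400],None,fx=2.6,fy=2.6,interpolation=cv2.INTER_CUBIC))
s=robot.observe();print(s['t'],s['eef_pos'],s['wrist_force'],s['width'])
E
```

```text
18.8 [ 0.51970903 -0.10644546  0.08307368] [-0.78967877  4.15703289 10.1165779 ] -0.00033284993038959433
```

View pics/s8.png

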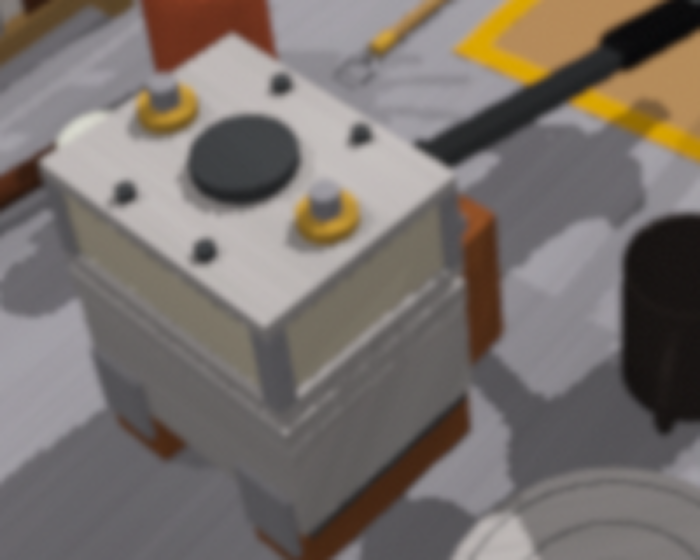

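View pics/t8.png

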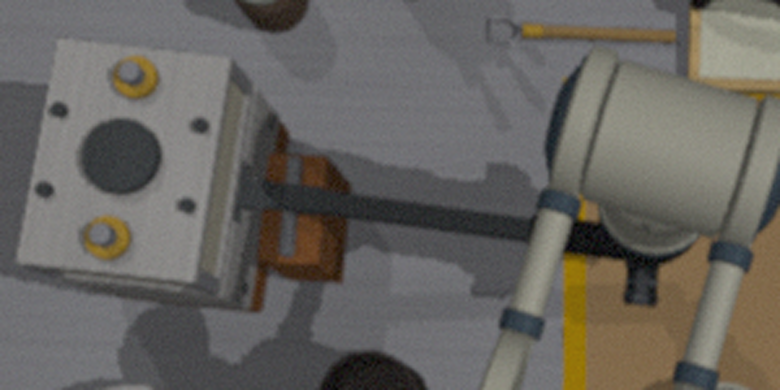

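```bash
cat > hh.py <<'E'
from h import *
def height(tag):
    a=np.radians(85.5);X=np.array([np.cos(a),np.sin(a)]);Y=np.array([-X[1],X[0]])
    m=np.array([.5481,.2764])
    for n,f0 in(("side","pics/side0.png"),("top","pics/top0.png")):
        A=cv2.imread(f0,0);B=cv2.imread(f"pics/{n[0]}{tag}f.png",0)
        C=cal(n)
        p0=w2px(n,[[*m,.219]],C)[0];g=w2px(n,[[*m,.229]],C)[0]-p0
        # candidate shifts by cost search along the z direction, over the top-plate disc
        Am=cv2.GaussianBlur(A,(0,0),1).astype(np.float32)
        Bm=cv2.GaussianBlur(B,(0,0),1).astype(np.float32)
        r=24
        x,y=p0.round().astype(int);best=[]
        T=Am[y-r:y+r,x-r:x+r]
        yy,xx=np.mgrid[y-r:y+r,x-r:x+r].astype(np.float32)
        for h in np.arange(-2,20,.1):
            d=g*h/10
            W=cv2.remap(Bm,xx+np.float32(d[0]),yy+np.float32(d[1]),cv2.INTER_LINEAR)
            best.append((np.corrcoef(W.ravel(),T.ravel())[0,1],h))
        b=max(best);print(n,"h=%.1f corr %.3f  px/10mm %.1f"%(b[1],b[0],np.hypot(*g)))
if __name__=="__main__":
    import sys;height(sys.argv[1])
E
python3 hh.py 8
```

```text
side h=5.2 corr 0.995  px/10mm 4.1
top h=6.1 corr 0.998  px/10mm 2.1
```

```bash
python3 - <<'E'
from h import *
im=vision.capture("wrist");cv2.imwrite("pics/w8.png",im[0:300])
C=cal("wrist");n=np.array([.543,.2116]);a=np.radians(85.5);X=np.array([np.cos(a),np.sin(a)])
print(w2px("wrist",[np.r_[n-X*d,.106] for d in(.225,.230,.235)]))
E
```

```text
[[306.34009327  59.33277652]
 [306.36550827  76.96904827]
 [306.39030775  94.18598074]]
```

View pics/w8.png

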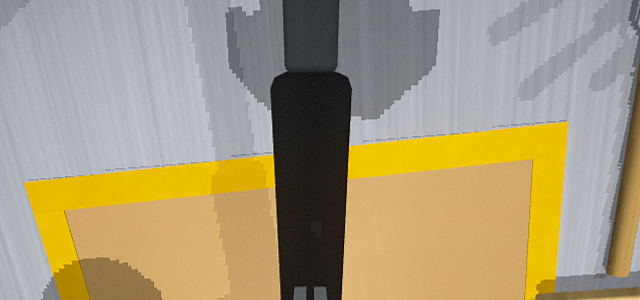

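The upper half is about 5.5 mm up, and the bar has not slipped: the handle edge at row 73 matches the no-slip prediction. I'll continue.

>>> drive_tool(rows=[0.2,0,1,0,0.4,0,2,0,0.6,0,3,0,0.8,0,4,0,1,0,5,0,1.2,0,6,0,1.4,0,7,0,1.6,0,8,0,1.8,0,9,0,2,0,10,0,2.2,0,11,0,2.4,0,12,0])

```text
t: 20.05
eef_pos: [0.5201, -0.1041, 0.0713]
ee_rot: [[0.077, 0.997, 0.004], [0.997, -0.077, 0.001], [0.002, 0.004, -1.0]]
wrist_force: [-1.4, 3.6, 10.6]
width: 0.0001
```

>>> drive_tool(rows=[0.2,0,1,0,0.4,0,2,0,0.6,0,3,0,0.8,0,4,0,1.1,0,5,0,1.3,0,6,0,1.6,0,7,0,1.8,0,8,0,2,0,9,0,2.2,0,10,0,2.4,0,11,0,2.6,0,12,0])

```text
t: 21.25
eef_pos: [0.5204, -0.1017, 0.0593]
ee_rot: [[0.077, 0.997, 0.004], [0.997, -0.077, 0.001], [0.001, 0.004, -1.0]]
wrist_force: [0.2, 4.5, 10.8]
width: -0.0002
```

```bash
python3 - <<'E'
from h import *
im=vision.capture("side");cv2.imwrite("pics/s9f.png",im)
im=vision.capture("top");cv2.imwrite("pics/t9f.png",im)
s=robot.observe();print(s['t'],s['eef_pos'],s['wrist_force'],s['ee_rot'])
im=vision.capture("wrist");cv2.imwrite("pics/w9.png",im[0:300])
import hh;hh.height("9")
E
```

```text
21.35 [ 0.52029022 -0.1015803   0.05917134] [-0.79494318  3.65650654 11.19636861] [[ 0.07734612  0.99699549  0.0041922 ]
 [ 0.99700325 -0.07735147  0.00112749]
 [ 0.00144838  0.00409243 -0.99999058]]
side h=10.2 corr 0.983  px/10mm 4.1
top h=11.3 corr 0.998  px/10mm 2.1
```

View pics/w9.png

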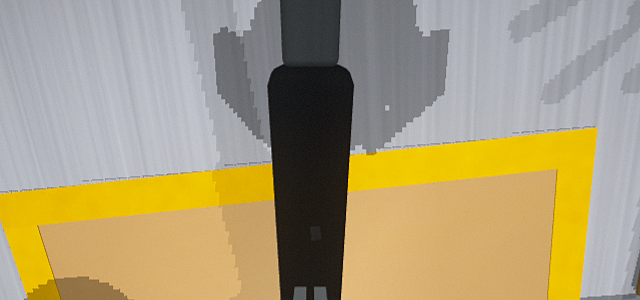

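Opening is about 10.5 mm by both cameras. I'll add about 1.6 mm.

>>> drive_tool(rows=[0.2,0,1,0,0.5,0,2,0,0.7,0,3,0,1,0,4,0,1.2,0,5,0,1.5,0,6,0,1.7,0,7,0,2,0,8,0,2,0,8,0])

```text
t: 22.3
eef_pos: [0.5205, -0.0997, 0.0512]
ee_rot: [[0.077, 0.997, 0.004], [0.997, -0.077, 0.001], [0.001, 0.004, -1.0]]
wrist_force: [-0.0, 4.4, 11.2]
width: 0.0002
```

```bash
python3 - <<'E'
from h import *
im=vision.capture("side");cv2.imwrite("pics/s10f.png",im);cv2.imwrite("pics/s10.png",cv2.resize(im[150:400,150:450],None,fx=2.4,fy=2.4,interpolation=cv2.INTER_CUBIC))
im=vision.capture("top");cv2.imwrite("pics/t10f.png",im);cv2.imwrite("pics/t10.png",cv2.resize(im[150:300,100:400],None,fx=2.6,fy=2.6,interpolation=cv2.INTER_CUBIC))
s=robot.observe();print(s['t'],s['eef_pos'],s['wrist_force'])
import hh;hh.height("10")
E
```

```text
22.4 [ 0.52050443 -0.09967149  0.05124465] [-0.72755681  3.19870536 10.46273524]
side h=12.0 corr 0.979  px/10mm 4.1
top h=12.9 corr 0.998  px/10mm 2.1
```

View pics/s10.png

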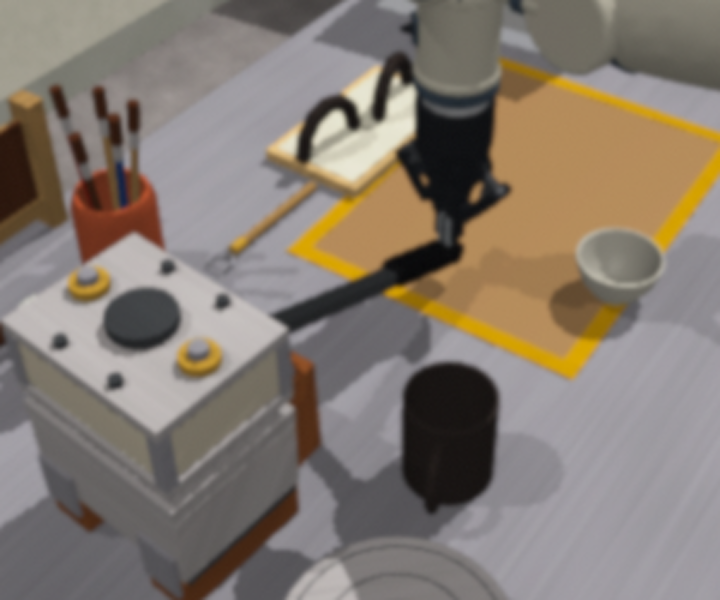

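View pics/t10.png

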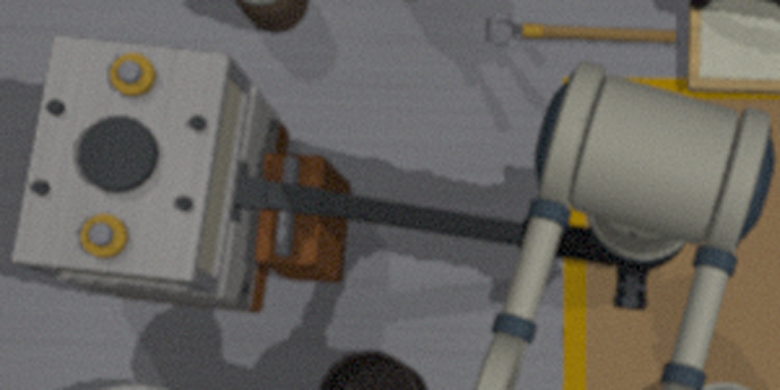

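Both cameras give a 12 to 13 mm opening, so I'm stopping here. I'll raise the finger off the bar and go back to the shank.

>>> drive_tool(rows=[0,0,-2,0,0,0,-6,0,0,0,-15,0,0,0,-35,0,0,0,-60,0,0,0,-90,0,0,0,-105,0,20,0,-110,0,50,0,-110,0,50,0,-110,0])

```text
t: 23.4
eef_pos: [0.523, -0.0481, 0.1586]
ee_rot: [[0.075, 0.997, -0.0], [0.997, -0.075, 0.001], [0.001, -0.0, -1.0]]
wrist_force: [0.2, -0.1, 0.7]
width: 0.0001
```

```bash
python3 - <<'E'
from h import *
print(shift([.5308,.0561,.12],85.5),shift([.5308,.0561,.075],85.5),robot.observe()['eef_pos'])
im=vision.capture("side");cv2.imwrite("pics/s11f.png",im);cv2.imwrite("pics/s11.png",cv2.resize(im[150:400,150:450],None,fx=2.4,fy=2.4,interpolation=cv2.INTER_CUBIC))
im=vision.capture("top");cv2.imwrite("pics/t11f.png",im)
import hh;hh.height("11")
E
```

```text
[104.5, -0.1, 38.7, 0.18] [104.4, -0.0, 83.7, 0.18] [ 0.52298993 -0.04813353  0.15855385]
side h=11.9 corr 0.885  px/10mm 4.1
top h=13.5 corr 0.975  px/10mm 2.1
```

View pics/s11.png

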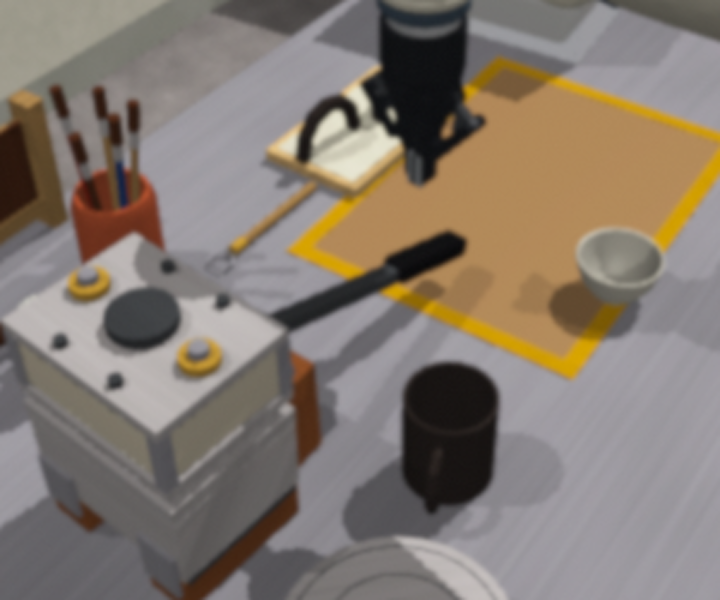

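The mould stays open and the bar stays put. I'll open the fingers, move over the shank and descend.

>>> drive_tool(rows=[25,0,0,0,65,0,0,0,95,0,5,0,104.5,0,15,0,104.5,0,30,0,104.5,0,50,0,104.5,0,70,0,104.5,0,82,0,104.5,0,82,0,104.5,0,82,0], grip=45)

```text
t: 24.5
eef_pos: [0.5311, 0.0528, 0.0768]
ee_rot: [[0.079, 0.997, -0.0], [0.997, -0.079, -0.0], [-0.0, -0.0, -1.0]]
wrist_force: [-0.1, 0.1, -0.1]
width: 0.0449
```

```bash
python3 - <<'E'
from h import *
im=vision.capture("wrist");cv2.imwrite("pics/w12.png",im)
s=robot.observe();print(s['eef_pos'],s['wrist_force'],s['width'])
E
```

```text
[0.53154714 0.05299107 0.07758247] [-0.06156518 -0.13988892  0.13248847] 0.0446193192751543
```

View pics/w12.png

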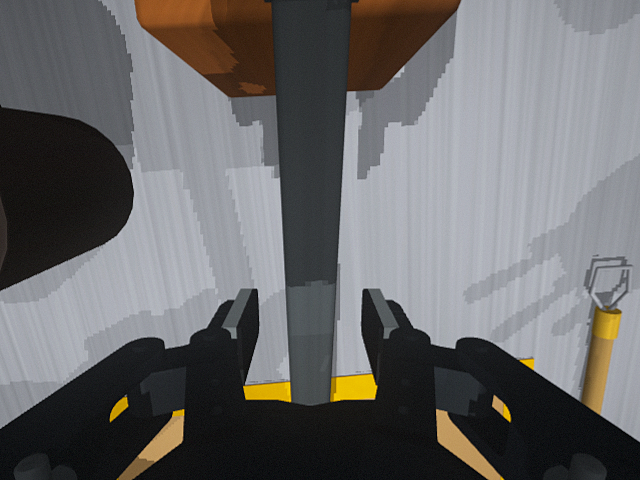

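The fingers straddle the shank centrally (bar at column 311, pads at 248 and 372). I'll grip.

>>> drive_tool(rows=[0,0,1,0,0,0,1,0,0,0,1,0,0,0,1,0,0,0,1,0,0,0,1,0], grip=10, grip_force=70)

```text
t: 25.15
eef_pos: [0.5315, 0.0537, 0.0764]
ee_rot: [[0.078, 0.997, 0.001], [0.997, -0.078, 0.0], [0.0, 0.001, -1.0]]
wrist_force: [0.1, 0.4, 3.8]
width: 0.0164
```

>>> drive_tool(rows=[-1,0,0.2,0,-3,0,0.9,0,-6,0,1.8,0,-9,0,2.8,0,-9,0,2.8,0])

```text
t: 25.65
eef_pos: [0.5314, 0.0474, 0.0745]
ee_rot: [[0.076, 0.997, 0.003], [0.997, -0.076, 0.006], [0.006, 0.003, -1.0]]
wrist_force: [1.2, 11.6, 8.6]
width: 0.0164
```

>>> drive_tool(rows=[0,0,-1,0,0,0,-1.5,0,0,0,-1.5,0])

```text
t: 25.95
eef_pos: [0.5311, 0.0472, 0.0752]
ee_rot: [[0.077, 0.997, 0.002], [0.997, -0.077, 0.005], [0.005, 0.002, -1.0]]
wrist_force: [3.0, 10.8, 5.2]
width: 0.0169
```

>>> drive_tool(rows=[0,0,-1,0,0,0,-2,0,0,0,-3,0,0,0,-3,0])

```text
t: 26.35
eef_pos: [0.5292, 0.0442, 0.0755]
ee_rot: [[0.078, 0.997, -0.004], [0.997, -0.078, -0.001], [-0.001, -0.004, -1.0]]
wrist_force: [-0.2, -1.0, -6.0]
width: 0.0168
```

The bar now hangs free at its own weight (−6 N). I'll draw it out along its axis.

>>> drive_tool(rows=[-2,0,0.6,0,-5,0,1.5,0,-9,0,2.7,0,-13,0,3.9,0,-13,0,3.9,0])

```text
t: 26.85
eef_pos: [0.529, 0.0308, 0.073]
ee_rot: [[0.079, 0.997, -0.001], [0.997, -0.079, -0.0], [-0.001, -0.001, -1.0]]
wrist_force: [-0.0, 0.6, -6.4]
width: 0.0169
```

```bash
python3 - <<'E'
from h import *
im=vision.capture("side");cv2.imwrite("pics/s13f.png",im);cv2.imwrite("pics/s13.png",cv2.resize(im[150:400,150:450],None,fx=2.4,fy=2.4,interpolation=cv2.INTER_CUBIC))
im=vision.capture("top");cv2.imwrite("pics/t13f.png",im);cv2.imwrite("pics/t13.png",cv2.resize(im[150:300,100:400],None,fx=2.6,fy=2.6,interpolation=cv2.INTER_CUBIC))
s=robot.observe();print(s['eef_pos'],s['wrist_force'])
import hh;hh.height("13")
E
```

```text
[0.52931885 0.0314518  0.07349556] [-0.28938775  0.49533568 -5.84254875]
side h=12.5 corr 0.854  px/10mm 4.1
top h=12.0 corr 0.909  px/10mm 2.1
```

View pics/s13.png

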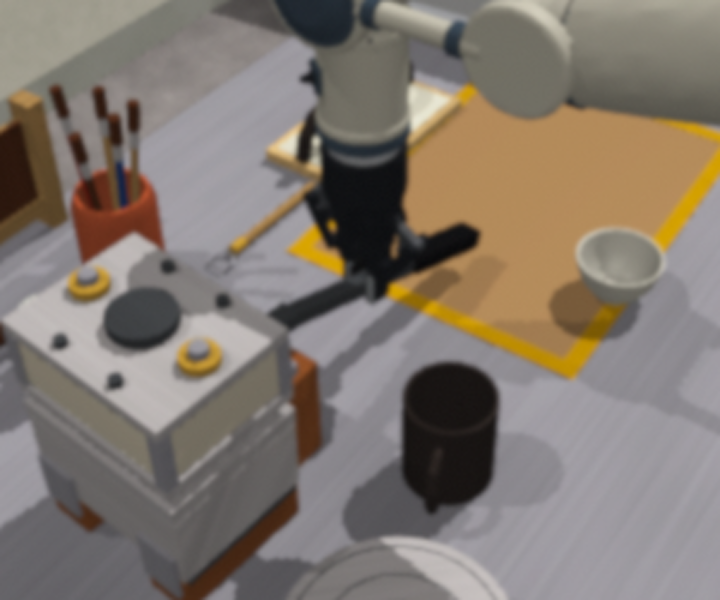

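View pics/t13.png

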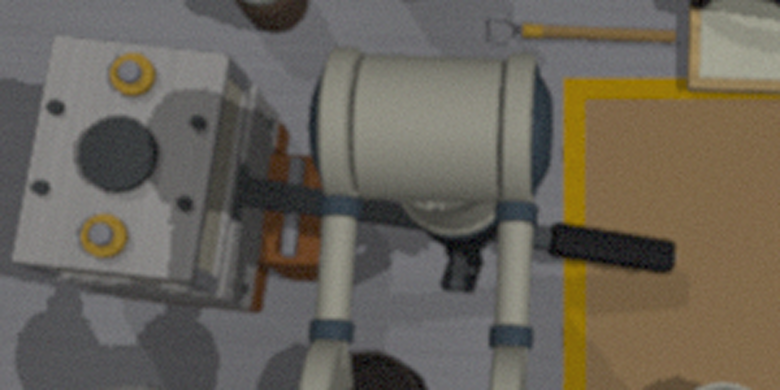

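>>> drive_tool(rows=[-3,0,0.4,0,-8,0,0.5,0,-15,0,0,0,-25,0,-2,0,-35,0,-8,0,-50,0,-20,0,-70,0,-35,0,-90,0,-50,0,-110,0,-60,0,-110,0,-60,0])

```text
t: 27.95
eef_pos: [0.5216, -0.0816, 0.1372]
ee_rot: [[0.082, 0.997, 0.005], [0.997, -0.082, -0.003], [-0.002, 0.005, -1.0]]
wrist_force: [1.2, -0.3, -6.8]
width: 0.0169
```

```bash
python3 - <<'E'
from h import *
im=vision.capture("top");cv2.imwrite("pics/t14f.png",im);cv2.imwrite("pics/t14.png",cv2.resize(im[100:340,50:550],None,fx=1.6,fy=1.6,interpolation=cv2.INTER_CUBIC))
im=vision.capture("side");cv2.imwrite("pics/s14f.png",im)
s=robot.observe();print(s['eef_pos'],s['wrist_force'],s['moment'])
import hh;hh.height("14")
print(shift([.510,-.262,.08],88))
E
```

```text
[ 0.52097717 -0.079045    0.1347591 ] [ 0.6984921   0.0696525  -6.68478524] [-0.03489655 -0.01585551 -0.02419613]
side h=12.0 corr 0.979  px/10mm 4.1
top h=12.7 corr 0.998  px/10mm 2.1
[-183.3, 3.6, 54.8, -2.57]
```

View pics/t14.png

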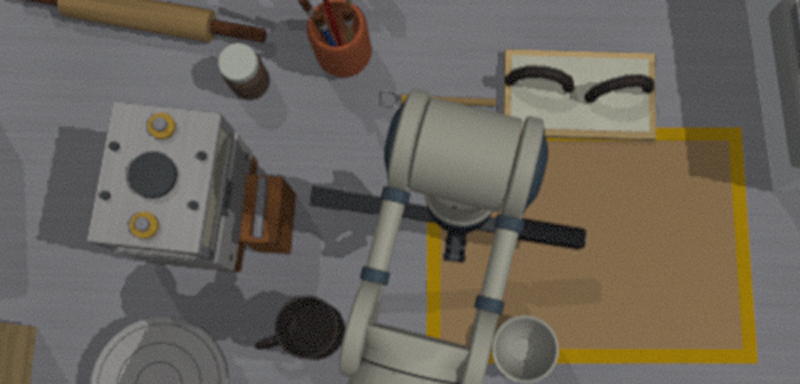

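View pics/s14f.png

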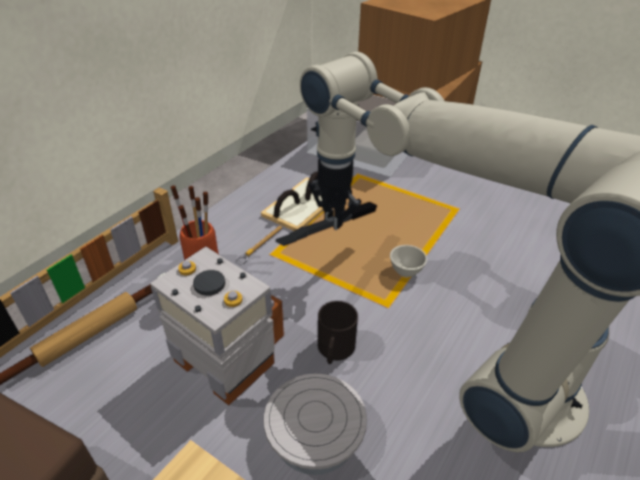

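The mould is open about 12.3 mm and the bar is clear, with the fulcrum where it was. I'll carry the bar back to the mat.

>>> drive_tool(rows=[-15,0,0,0,-45,1,0,-1,-80,1.5,0,-2,-115,2,0,-2.5,-150,3,0,-2.5,-175,3.5,15,-2.5,-183,3.5,35,-2.5,-183,3.5,55,-2.5,-183,3.5,70,-2.5,-183,3.5,70,-2.5])

```text
t: 29.05
eef_pos: [0.5082, -0.2597, 0.0599]
ee_rot: [[0.034, 0.999, -0.006], [0.999, -0.034, 0.003], [0.003, -0.006, -1.0]]
wrist_force: [-0.7, -0.8, -6.7]
width: 0.0166
```

>>> drive_tool(rows=[0,0,4,0,0,0,8,0,0,0,12,0,0,0,16,0,0,0,20,0,0,0,20,0], grip_force=22)

```text
t: 29.65
eef_pos: [0.5103, -0.2607, 0.0439]
ee_rot: [[0.034, 0.999, 0.001], [0.999, -0.034, -0.001], [-0.0, 0.001, -1.0]]
wrist_force: [-0.2, 2.2, -1.8]
width: 0.0167
```

>>> drive_tool(rows=[0,0,4,0,0,0,8,0,0,0,12,0,0,0,16,0,0,0,20,0,0,0,20,0])

```text
t: 30.25
eef_pos: [0.5098, -0.2606, 0.0226]
ee_rot: [[0.034, 0.999, -0.001], [0.999, -0.034, 0.0], [0.0, -0.001, -1.0]]
wrist_force: [2.1, 2.2, -3.4]
width: 0.0166
```

>>> drive_tool(rows=[0,0,4,0,0,0,8,0,0,0,12,0,0,0,15,0,0,0,15,0])

```text
t: 30.75
eef_pos: [0.5095, -0.2606, 0.0076]
ee_rot: [[0.035, 0.999, -0.001], [0.999, -0.035, 0.001], [0.001, -0.001, -1.0]]
wrist_force: [1.6, 1.9, -4.3]
width: 0.0166
```

```bash
python3 - <<'E'
from h import *
im=vision.capture("side");cv2.imwrite("pics/s15.png",cv2.resize(im[150:300,220:480],None,fx=3,fy=3,interpolation=cv2.INTER_CUBIC))
s=robot.observe();print(s['eef_pos'],s['wrist_force'],s['moment'])
E
```

```text
[ 0.50960831 -0.26063332  0.00791208] [-0.11824076  1.16095333 -4.08255147] [-0.15075396 -0.02959316  0.01714118]
```

View pics/s15.png

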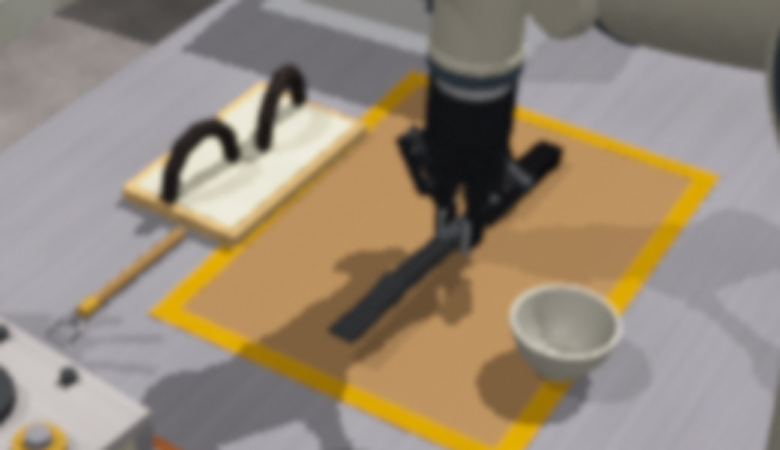

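>>> drive_tool(rows=[0,0,2,0,0,0,4,0,0,0,5,0,0,0,5,0])

```text
t: 31.2
eef_pos: [0.51, -0.2607, 0.0036]
ee_rot: [[0.034, 0.999, 0.0], [0.999, -0.034, -0.0], [-0.0, 0.0, -1.0]]
wrist_force: [-0.3, 3.0, -2.0]
width: 0.0165
```

>>> drive_tool(rows=[0,0,0,0,0,0,0,0,0,0,0,0,0,0,0,0,0,0,-10,0,0,0,-30,0,0,0,-70,0,0,0,-110,0,-30,0,-130,0,-70,0,-140,0,-110,0,-140,0,-110,0,-140,0], grip=45)

```text
t: 32.4
eef_pos: [0.5052, -0.375, 0.1444]
ee_rot: [[0.039, 0.999, 0.0], [0.999, -0.039, -0.003], [-0.003, 0.0, -1.0]]
wrist_force: [-1.0, 0.6, -0.3]
width: 0.045
```

```bash
python3 - <<'E'
from h import *
im=vision.capture("side");cv2.imwrite("pics/s16f.png",im)
im=vision.capture("top");cv2.imwrite("pics/t16f.png",im)
s=robot.observe();print(s['t'],s['eef_pos'],s['wrist_force'],s['width'])
import hh;hh.height("16")
E
```

```text
32.5 [ 0.50588815 -0.37121474  0.14373672] [0.2135787  0.23694337 0.82686279] 0.0447719997761887
side h=12.0 corr 0.979  px/10mm 4.1
top h=12.7 corr 0.998  px/10mm 2.1
```

View pics/s16f.png

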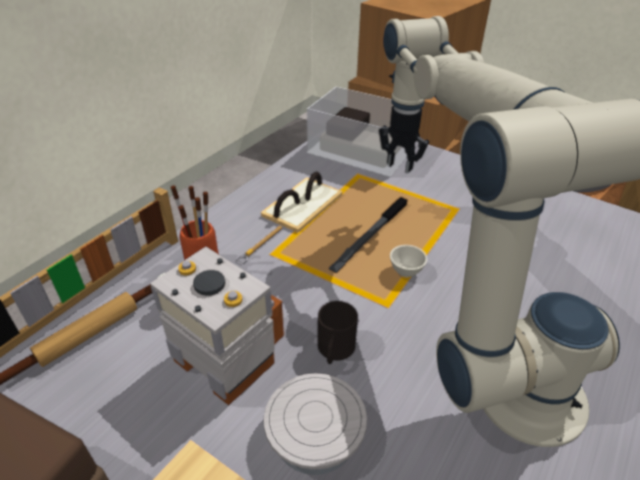

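View pics/t16f.png

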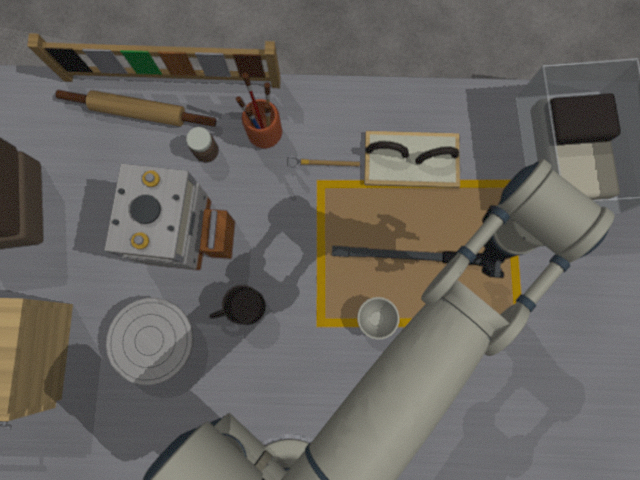

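The side view shows the bar lying flat on the mat from (335,268) to (405,202), the same as at the start. The mould is open and everything else is in place. I'll hand in the job.

```bash
python3 -c "
from h import *
print(ticket.sign_off())"
```

```text
the job is handed in; nothing more can be done
None
```

I levered the mould open with the bar, drew the bar out and laid it flat on the mat where it started. I handed the job in at about 32.5 s. No verdict was reported.

- **Seating the tip:** I felt the strike plate about 21 mm in. The push on the plate reached about 14 N, under the 22 N limit, before I eased it off.
- **Levering:** I tipped the bar under a light grip, then pressed the handle down with the closed fingers. The press settled at 10–11 N and the upper half rose at about 2 mm/s.
- **Opening:** The last pictures put it at 12.0 mm (side camera) and 12.7 mm (top camera). The two cameras disagreed by 0.4 to 1.6 mm in the checks along the way. Both still put the final opening inside 10 to 15 mm.
- **Tip depth while prying:** I estimate about 15 mm inside the notch at full opening, but this was worked out from geometry and pictures, not measured. That leaves only about 1 mm over the 14 mm limit.
- **Drawing out:** The bar dragged on the fulcrum with about 12 N at first, so I raised it slightly and it came free. The later pictures show no visible shift of the fulcrum, nor of the other things on the bench.

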